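Clamp a glued block in the platen press

ROBOT

A 6-joint arm with a two-finger parallel gripper is mounted at the origin on the work surface. World frame = base frame: x ahead of the robot, y to its left, z up, the work surface at z = 0. Lengths are in m, angles in rad, forces in N, time in s.
With the tool pointing down it reaches from about 0.3 to 0.95 m from the base axis. Payload 3.1 kg.
Tool frame: the origin (TCP) lies at the very end of the fingers, on their centre line; the grasp point (between the pads) lies 19 mm behind it (arm.grip_depth is the distance from the TCP to the grasp point, in m); z points along the fingers, y is the direction in which the jaws open and shut (so a half turn about z gives the same grasp; the last joint's range is limited). The gripper opens to 85 mm and grips with 20 to 120 N. Pads are 22 mm wide; open, the fingers measure 114 mm over their backs; the gripper's body (76 mm by 85 mm) begins 54 mm behind the grasp point. The pads swing forward as they close: fully open they stand 13 mm farther back than shut.
Start: joints at [-1.408, 0.308, 1.634, -0, 1.2, -0.07], TCP at [0.144, -0.608, 0.231] pointing down, gripper open.
Joint ranges: [-3.06, 3.06], [-0.79, 1.96], [0.05, 2.63], [-1.19, 4.34], [0.05, 2.64], [-2.94, 2.94]. Speed limits (rad/s): [2.79, 2.79, 3.14, 3.14, 3.14, 3.14].

INTERFACE

Orientations are given as a rotation vector (axis times angle).
In Python, from rig import arm, eyes, finder gives the robot as it stands.
- The arm moves only by the shell command python3 -m jog 'ROWS'. ROWS is text: rows parted by semicolons, each of 7 numbers parted by spaces: the opening, from 0 (shut) to 1 (fully open), then the shift along the tool's x, y, z in m, then the turn, a rotation vector about the tool's x, y, z in degrees. A call has 1 to 20 rows; each row is the pose to reach, as a shift and turn from the pose commanded when the call began, along the tool's axes at that moment; what a row does not reach only later rows make up. A row lasts 1/10 s, in which the tool goes at most 50 mm and 8.59 degrees, less where a joint would pass 70% of its speed; a pose out of reach is approached as far as the arm can. A call with a gripper value outside its range is refused whole. The fingers move at their own pace and stop on an object; the grip force is fixed at half the most. Time passes only in rows, so rows that repeat a pose let the fingers close. It gives the time, the measured TCP pose, the force and the opening at its end, in the units of the state.
- arm.observe(): the state, without advancing time (a new reading comes with each control period).
- eyes.snapshot(name): name is "scene" or "side" or "wrist"; returns the picture (420x560x3 uint8, red, green, blue); there is no depth.
- eyes.camera_model(name): a dict with "K" (3x3 intrinsics, pixels), "k1" (the pictures are not rectified: a ray, as slopes to the right and down, at radius r is drawn at 1 + k1 r^2 times it, then the intrinsics apply), "R" (3x3) and "t" (3): a world point X has camera coordinates R X + t. Camera axes: x right, y down, z forward; pixel columns grow to the right and rows downward; lengths in m; the calibration is good to about 2 mm. A picture is of the moment at which its call begins: read the wrist's pose just before it. camera_model takes no time and is no camera call; for the wrist camera it gives the pose at the moment of the call.
- arm.close_job(): hands the job in, once; it reports no verdict.
Trained networks look in the newest picture that a camera, given by its name, has taken for a name from the list of things; names that differ only in an ending like _2 or _b are one class to them, and where a whole thing is asked for, a point or a joint stands for the part that bears it (a point fixed in the world has none). Each returns a list of dicts, best first, with "confidence" (0 to 1); they miss things now and then, are a little off and sometimes report something else, mostly with a low value. They report only what shows in the picture. A call takes as long as a camera call. They do not tell look-alikes from the thing itself.
- finder.masks_of(label, camera): "region" (420x560 bool, what is visible of it) and "pixel" ([column, row] in pixels, amid what is visible of it).
The state is a dict: "time": time; "joint_pos": joint angles; "qvel": joint speeds; "joint_torque": joint torques, N m; "eef_pos": TCP position; "ee_rot": TCP orientation; "wrist_force": force on the tool from outside, world axes, zero at the start; "ft_torque": the same for the moment, N m; "opening": opening from 0.0 (shut) to 1.0 (fully open).
Only numpy, scipy, OpenCV 4.12 (cv2) and the standard library are available. Lean on these libraries where they do the work, as an engineer would, in place of code of your own. Each camera call takes 0.05 s, during which the arm holds its last target.

TASK

The block of two beech laths on the green bench press has just been glued. Push it back until its far end sits squarely against the press's steel back stop, then wind the crank down until the platen just meets the wood and give it a quarter turn more and no further, so that the joint is clamped without starving it of glue. Let go of the crank, and leave the other things on the board where they are.

Things in the scene. Friction and masses are not known exactly. Their poses are not given: they have to be found in the camera images.
- press: Bench platen press, fixed, on a 25 mm thick beech board. Green base 270 x 250 mm, 28 mm high; steel columns 20 mm thick at y = -88 and +88 mm; green crosshead 54 x 222 mm, top 198 mm above the origin; vertical screw with a single-arm crank on top. Origin: centre of the base's underside, on the screw's axis; z up, x to the back stop (away from the robot), y along the crosshead.
- nut (a point): Top of the screw's brass nut on the crosshead, on the screw's axis, 210 mm above the press's origin. Clockwise turning of the crank, seen from above, lowers screw, crank and platen together by 10 mm a turn; counter-clockwise raises them. Between 0.5 and 2 turns bring the platen to the wood. The screw stays where it is left, also under the load of this job.
- stop_face (a point): Middle of the near face of the steel back stop, a plate 100 mm wide (press y) whose top is 76 mm above the press's origin; the face is square to the press's x, at x = +100 mm, and this point is 60 mm above the press's origin.
- grip_mid (a point): Middle of the crank's black upright grip: round, 29 mm thick, 56 mm tall (28 mm up and down from this point), spinning freely on its vertical pin. It circles the screw's axis at 80 mm radius, 0.31 m above the floor, and starts on the far side or the flanks. Crank arm's top 30 mm, hub's top 18 mm below it. Pushing it takes 7 to 8 N while the platen hangs free; from contact on steadily more, by 4.6 N per quarter turn.
- platen: Steel pressing plate, 70 mm (press x) by 216 mm (press y), 14 mm thick, guided on the columns; origin: centre of its underside, on the screw's axis. A rubber buffer, 60 mm across, sits between it and the screw: from contact on the platen stays while screw and crank sink on, and its squeeze on the block grows by about 230 N per quarter turn.
- block: The glued block, loose: a pale lath on a darker one, 200 mm long (x), 64 mm wide (y), 35 to 40 mm thick (not measured), 0.27 to 0.45 kg. Origin: centre of its underside; z up, x as the press's x within 0.1 rad. It lies on a plywood packing board of 10 to 18 mm on the base, under the platen, 30 to 52 mm short of the stop. Home when it touches the stop: its origin is then under the screw.
- near_end (a point): Middle of the block's near end face (64 mm wide), on the white glue line 18 mm above the underside: the face to push on. It sticks out towards the robot in front of the platen and slides with a push of 1 to 4 N. With the block home it is 100 mm in front of the screw's axis.
- carousel: Bystander: round steel bit carousel, 92 mm wide, 86 mm tall; origin under its centre.
- nut_driver: Bystander: red-handled nut driver lying down, 216 mm long (x from -102 mm, the handle's end, to +114 mm), 33 mm thick; origin near the handle's front end.
- tumbler: Bystander: glass tumbler full of wooden pegs, 72 mm wide, 125 mm tall with the pegs; origin under its centre.
- ceramic_knob: Bystander: off-white ceramic cabinet knob, 39 mm wide, 34 mm tall, standing beside the press; origin under its centre.
- hinge_cover: Bystander: black plastic hinge cover lying flat beside the press, 90 x 38 mm, 12 mm thick; origin under the middle of its narrow part.
- glue_bottle: Bystander: white glue bottle with an orange cap, 56 mm wide, 150 mm tall; origin under its centre.
Not all that is in view belongs to the job. There is more than one size of the block; the job needs the largest.

How it is judged:
By the outcome, as a careful person would: the job done as asked, in the order asked, and still so for the second after the job is handed in, with the robot touching nothing.
It also fails if it takes over 72 s, if anything falls off the work surface, if the arm or the gripper's body presses on something with over 40 N, if the wrist force passes 120 N, or if a joint passes its speed limit or range.

## Working session

There is one attempt and no reset: what is moved stays moved. The work goes in short steps, Python scripts to look and compute and a shell command to move; the robot and the scene stay as the last step left them, time stands still between calls to the robot, and variables do not carry over. Pictures are saved under pics/ and viewed, and the job is handed in when it is done.

```bash
ls; mkdir -p pics; cat > h.py <<'E'
import numpy as np,cv2
from rig import arm,eyes,finder
def snap(n,f,s=1.4):
    im=eyes.snapshot(n); cv2.imwrite('pics/'+f,cv2.resize(im[:,:,::-1],None,fx=s,fy=s,interpolation=cv2.INTER_CUBIC)); return im
def ray(cm,px):
    K=np.array(cm['K']);R=np.array(cm['R']);t=np.array(cm['t'])
    d=np.array([(px[0]-K[0,2])/K[0,0],(px[1]-K[1,2])/K[1,1]])
    u=d.copy()
    for _ in range(20): u=d/(1+cm['k1']*(u@u))
    v=R.T@np.array([u[0],u[1],1]); return -R.T@t, v/np.linalg.norm(v)
def onz(cm,px,z):
    c,v=ray(cm,px); return c+v*(z-c[2])/v[2]
def proj(cm,X):
    K=np.array(cm['K']);p=np.array(cm['R'])@np.array(X)+np.array(cm['t']);u=p[:2]/p[2];u=u*(1+cm['k1']*(u@u))
    return np.array([K[0,0]*u[0]+K[0,2],K[1,1]*u[1]+K[1,2]])
def tri(rs):
    A=np.zeros((3,3));b=np.zeros(3)
    for c,v in rs:
        P=np.eye(3)-np.outer(v,v);A+=P;b+=P@c
    X=np.linalg.solve(A,b); return X,[np.linalg.norm((np.eye(3)-np.outer(v,v))@(X-c)) for c,v in rs]
E
python3 - <<'E'
from h import *
np.set_printoptions(precision=3,suppress=True)
for n in ['scene','side','wrist']:
    snap(n,n+'0.png'); cm=eyes.camera_model(n); print(n,cm['K'],cm['k1'],'pos',-np.array(cm['R']).T@np.array(cm['t']))
print(arm.observe())
E
```

```text
pics
scene [[515.344   0.    294.91 ]
 [  0.    515.344 195.791]
 [  0.      0.      1.   ]] -0.1159235528559201 pos [ 1.115 -1.022  0.956]
side [[441.995   0.    282.26 ]
 [  0.    441.995 207.217]
 [  0.      0.      1.   ]] -0.12536776590470525 pos [0.14  1.141 0.864]
wrist [[294.085   0.    282.574]
 [  0.    294.085 203.6  ]
 [  0.      0.      1.   ]] -0.016921010786546464 pos [ 0.212 -0.591  0.373]
{'time': 0.15, 'joint_pos': array([-1.408,  0.309,  1.635,  0.   ,  1.2  , -0.07 ]), 'qvel': array([-0.001, -0.002, -0.003,  0.002, -0.001,  0.   ]), 'joint_torque': array([ -0.001, -41.58 , -27.715,  -0.   ,   0.006,  -0.   ]), 'eef_pos': array([ 0.144, -0.608,  0.23 ]), 'ee_rot': array([-3.119, -0.364,  0.   ]), 'wrist_force': array([-0.541, -0.173,  0.105]), 'ft_torque': array([-0.02 ,  0.024, -0.026]), 'opening': 0.9970511239443812}
```

View pics/scene0.png

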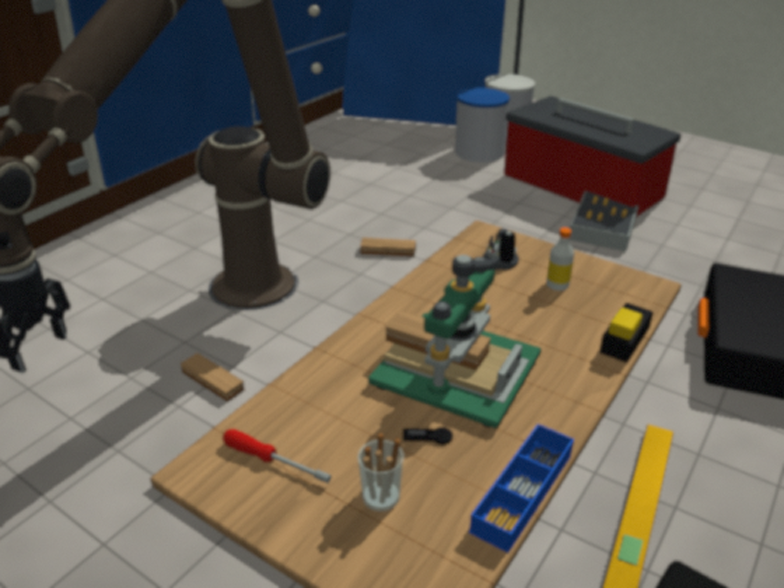

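View pics/side0.png

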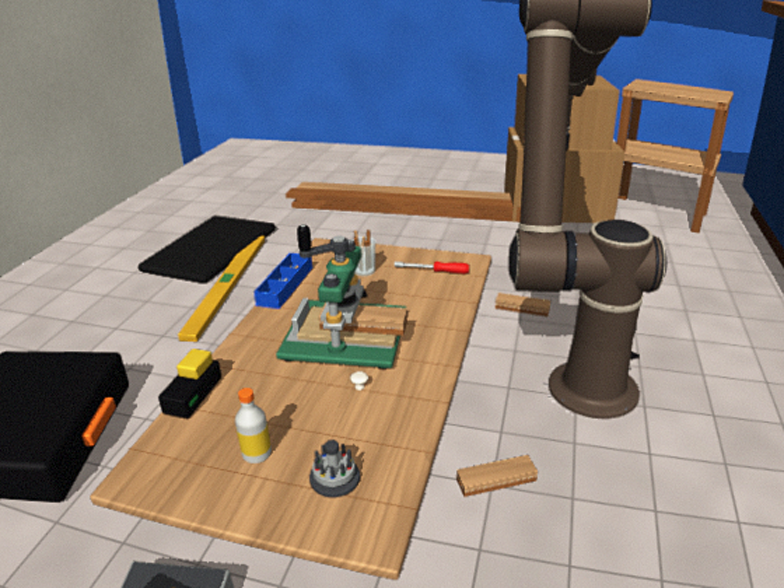

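View pics/wrist0.png

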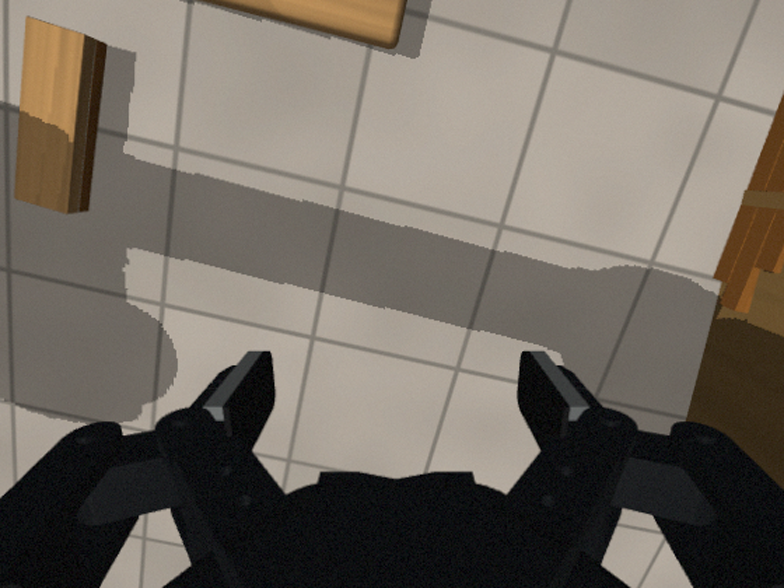

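The scene view (784 px wide) shows the press at about (460,350), with the block's near end at about (392,330) and the crank grip at (506,245). In the side view the press is at (340,320), the near end at (405,320) and the grip at (304,240). Three things could be taken for the block: the lath on the press, and the small offcuts on the floor at scene (388,246) and (212,375). A third offcut shows in the side view at (497,475). I choose the one on the press, which is the largest.

```bash
python3 - <<'E'
from h import *
np.set_printoptions(precision=3,suppress=True)
cms={n:eyes.camera_model(n) for n in ['scene','side']}
for n in ['scene','side']: eyes.snapshot(n)
for l in ['press','nut','stop_face','grip_mid','near_end','block','platen','carousel','nut_driver','tumbler','ceramic_knob','hinge_cover','glue_bottle']:
    rs=[]
    for n in cms:
        r=finder.masks_of(l,n)
        for q in r[:3]: print(l,n,round(q['confidence'],2),np.array(q['pixel'])*1.4//1,q['region'].sum())
        if r: rs.append(ray(cms[n],r[0]['pixel']))
    if len(rs)==2: print('   ',*tri(rs))
for n in cms:
    im=eyes.snapshot(n)
    c={'scene':(250,150,150,160),'side':(180,140,150,140)}[n]
    s=im[c[1]:c[1]+c[3],c[0]:c[0]+c[2],::-1]
    cv2.imwrite(f'pics/crop_{n}.png',cv2.resize(s,None,fx=3.7,fy=3.7,interpolation=cv2.INTER_CUBIC))
E
```

```text
press scene 0.63 [462. 358.] 5809
press side 0.93 [336. 315.] 3467
    [ 0.611 -0.046  0.077] [np.float64(0.0023544238469834227), np.float64(0.0023544238469834756)]
nut scene 0.74 [461. 349.] 6133
nut side 0.61 [335. 312.] 3676
nut side 0.32 [377. 321.] 799
    [ 0.607 -0.039  0.092] [np.float64(0.004543866177707314), np.float64(0.004543866177707113)]
stop_face scene 0.75 [461. 352.] 6059
stop_face side 0.64 [336. 317.] 3337
    [ 0.604 -0.033  0.08 ] [np.float64(0.004472000611241631), np.float64(0.004472000611241793)]
grip_mid scene 0.52 [503. 247.] 228
grip_mid scene 0.26 [460. 354.] 6277
grip_mid side 0.56 [302. 236.] 167
grip_mid side 0.28 [367. 255.] 370
    [0.65  0.014 0.308] [np.float64(0.00331361224883901), np.float64(0.003313612248839143)]
near_end scene 0.88 [413. 337.] 879
near_end scene 0.75 [215. 374.] 787
near_end scene 0.57 [390. 243.] 449
near_end side 0.97 [524. 308.] 454
near_end side 0.73 [494. 473.] 1076
near_end side 0.59 [375. 319.] 787
    [ 0.316 -0.029  0.086] [np.float64(0.16041595658543958), np.float64(0.16041595658543986)]
block scene 0.9 [411. 340.] 995

[... 474 characters left out ...]
0.29 [304. 238.] 173
    [0.449 0.403 0.052] [np.float64(0.0033252588254403348), np.float64(0.0033252588254403274)]
nut_driver scene 0.75 [257. 449.] 631
nut_driver side 0.81 [448. 264.] 216
    [ 0.414 -0.426  0.043] [np.float64(0.00674307499241903), np.float64(0.006743074992419051)]
tumbler scene 0.88 [378. 472.] 1333
tumbler side 0.57 [363. 253.] 356
    [ 0.646 -0.378  0.081] [np.float64(0.0005064992831264309), np.float64(0.0005064992831263332)]
ceramic_knob side 0.38 [375. 319.] 775
hinge_cover scene 0.7 [424. 431.] 354
glue_bottle scene 0.92 [564. 264.] 643
glue_bottle side 0.56 [251. 424.] 965
    [0.637 0.376 0.088] [np.float64(0.004238213151471876), np.float64(0.004238213151471929)]
```

View pics/crop_scene.png

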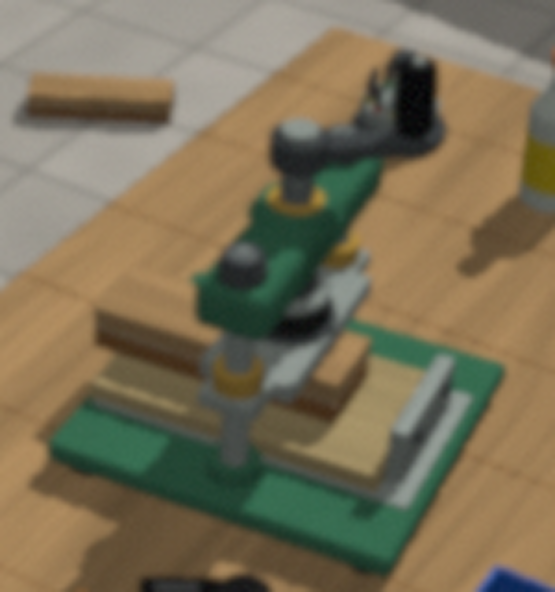

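View pics/crop_side.png

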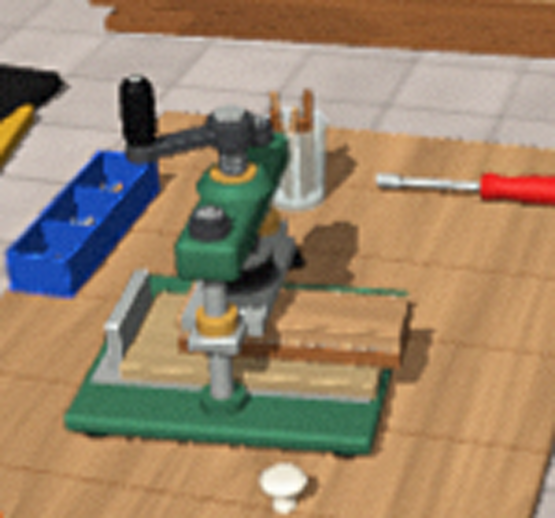

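```bash
cat > fit.py <<'E'
from h import *
from scipy.optimize import least_squares
np.set_printoptions(precision=4,suppress=True)
cms={n:eyes.camera_model(n) for n in ['scene','side']}
off={'scene':(250,150),'side':(180,140)}
P=lambda n,c:(np.array(c)+.5)/3.7-.5+np.array(off[n])
obs=[('scene',(54,436),(-.135,-.125,.028)),('scene',(386,555),(.135,-.125,.028)),('scene',(503,370),(.135,.125,.028)),
('side',(68,416),(.135,.125,.028)),('side',(376,440),(-.135,.125,.028)),('side',(405,294),(-.135,-.125,.028)),
('scene',(297,190),(0,0,.21)),('side',(233,172),(0,0,.21))]
def X(p,q):
    c,s=np.cos(p[2]),np.sin(p[2]); return np.array([p[0]+c*q[0]-s*q[1],p[1]+s*q[0]+c*q[1],.025+q[2]])
f=lambda p:np.concatenate([proj(cms[n],X(p,q))-P(n,c) for n,c,q in obs])
r=least_squares(f,[.6,-.04,0],loss='soft_l1'); print(r.x,f(r.x).reshape(-1,2))
g=tri([ray(cms['scene'],P('scene',(415,96))),ray(cms['side'],P('side',(137,110)))]);print('grip',g)
for z in (.085,):
  print('blk near end scene bottom L,R?', onz(cms['scene'],P('scene',(97,345)),.069),onz(cms['side'],P('side',(403,362)),.069),onz(cms['side'],P('side',(409,300)),.105),onz(cms['scene'],P('scene',(97,315)),.105))
d=g[0][:2]-r.x[:2];print(np.hypot(*d),np.degrees(np.arctan2(d[1],d[0])))
E
python3 fit.py
```

```text
[ 0.5866 -0.0302  0.1113] [[-2.9984  0.2781]
 [ 0.8717  0.6869]
 [ 0.8789 -3.4703]
 [-1.305   0.9854]
 [-0.5559  0.9382]
 [ 2.0041 -1.0754]
 [-0.5644  0.7079]
 [ 0.6595  0.1636]]
grip (array([0.6491, 0.0194, 0.31  ]), [np.float64(0.000733144279088915), np.float64(0.0007331442790886703)])
blk near end scene bottom L,R? [ 0.4477 -0.074   0.069 ] [ 0.4387 -0.0223  0.069 ] [ 0.4443 -0.0679  0.105 ] [ 0.4537 -0.0822  0.105 ]
0.07977498107351653 38.40980173132793
```

```bash
cat >> h.py <<'E'
from scipy.spatial.transform import Rotation as Ro
def Rtool(yaw,tilt):
    # tool x yawed from world x, pointing down, hand leaning back by tilt (fingers pointing forward)
    c,s=np.cos(yaw),np.sin(yaw); xh=np.array([c,s,0]);y=np.array([s,-c,0]);
    z=np.array([0,0,-1])*np.cos(tilt)+xh*np.sin(tilt); x=np.cross(y,z); return np.column_stack([x,y,z])
def rel(p0,R0,pt,Rt):
    return np.r_[1000*R0.T@(np.array(pt)-p0), np.degrees(Ro.from_matrix(R0.T@Rt).as_rotvec())]
def cur():
    o=arm.observe(); return np.array(o['eef_pos']),Ro.from_rotvec(o['ee_rot']).as_matrix(),o
E
python3 - <<'E'
from h import *
np.set_printoptions(precision=3,suppress=True)
p,R,o=cur(); print(R)
for pt in [(.20,-.35,.33),(.335,-.06,.33)]:
    print(rel(p,R,pt,Rtool(.111,np.radians(25))))
E
```

```text
[[ 0.973  0.231 -0.   ]
 [ 0.231 -0.973  0.   ]
 [-0.    -0.    -1.   ]]
[ 113.893 -238.311  -98.735   -1.524   24.97     6.865]
[ 312.146 -489.351  -98.728   -1.524   24.97     6.865]
```

```bash
python3 -m jog '0.6 0.01 -0.02 -0.03 0 0 0; 0.6 0.03 -0.05 -0.06 0 3 1; 0.6 0.05 -0.09 -0.09 0 6 2; 0.6 0.07 -0.13 -0.099 0 9 3; 0.6 0.09 -0.17 -0.099 0 12 4; 0.6 0.115 -0.21 -0.099 -1 15 5; 0.6 0.14 -0.25 -0.099 -1 18 6; 0.6 0.17 -0.29 -0.099 -1.5 21 6.5; 0.6 0.2 -0.33 -0.099 -1.5 25 6.9; 0.6 0.225 -0.37 -0.099 -1.5 25 6.9; 0.6 0.25 -0.41 -0.099 -1.5 25 6.9; 0.6 0.28 -0.445 -0.099 -1.5 25 6.9; 0.6 0.3 -0.475 -0.099 -1.5 25 6.9; 0.6 0.312 -0.489 -0.099 -1.5 25 6.9; 0.6 0.312 -0.489 -0.099 -1.5 25 6.9; 0.6 0.312 -0.489 -0.099 -1.5 25 6.9'
python3 - <<'E'
from h import *
snap('wrist','w1.png')
snap('side','s1.png')
p,R,o=cur();print(p,R,o['joint_pos'],o['time'])
E
```

```text
time: 3.25
eef_pos: [0.3348, -0.0602, 0.3304]
ee_rot: [-3.039, -0.172, -0.674]
wrist_force: [-0.5, 0.1, -0.5]
opening: 0.6
[ 0.33468516 -0.06132001  0.33023674] [[ 9.00907429e-01  1.08668016e-01  4.20186943e-01]
 [ 9.84301243e-02 -9.94078089e-01  4.60463235e-02]
 [ 4.22702396e-01 -1.24421872e-04 -9.06268541e-01]] [-0.56414017 -0.70785227  2.32843557  0.28832687  1.18623754  0.83437551] 3.35
```

View pics/w1.png

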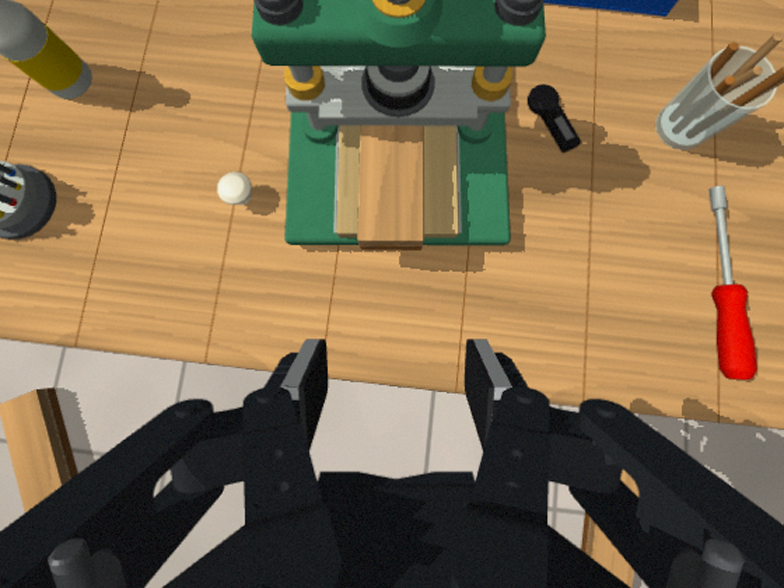

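The wrist view shows the near end at about (391,243), with its edge spanning columns 358–424. The base's near corners are at (287,242) and (509,243). I'll crop to refine these.

```bash
python3 - <<'E'
from h import *
im=cv2.imread('pics/w1.png');im=cv2.resize(im,(560,420),interpolation=cv2.INTER_AREA)
cv2.imwrite('pics/w1c.png',cv2.resize(im[70:190,190:380],None,fx=4,fy=4,interpolation=cv2.INTER_CUBIC))
E
```

```text
(no output)
```

View pics/w1c.png

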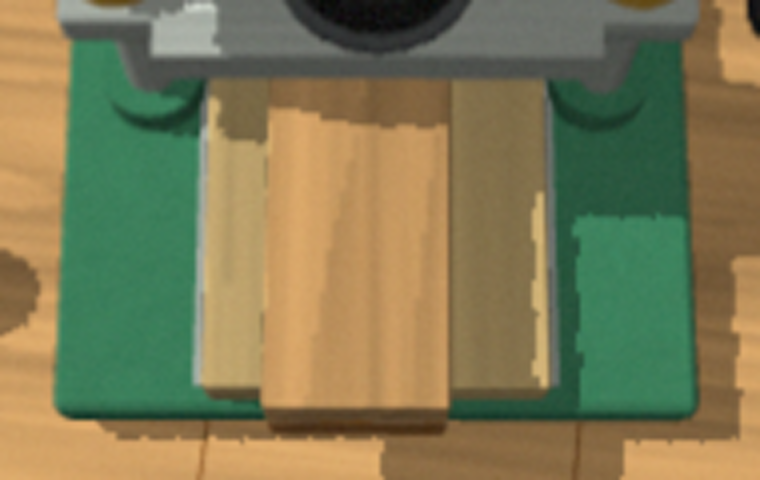

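```bash
python3 - <<'E'
from h import *
np.set_printoptions(precision=4,suppress=True)
cm=eyes.camera_model('wrist')
P=lambda c:(np.array(c)+.5)/4-.5+np.array([190,70])
for z in (.1,.105,.11):
    a,b=onz(cm,P((262,408)),z),onz(cm,P((449,408)),z); c,d=onz(cm,P((270,85)),z),onz(cm,P((450,85)),z)
    print(z,a,b,np.linalg.norm(a-b),'far w',np.linalg.norm(c-d),'yaw',np.degrees(np.arctan2(*(c-a)[1::-1])),np.degrees(np.arctan2(*(d-b)[1::-1])),'endyaw',np.degrees(np.arctan2(-(a-b)[0],(a-b)[1])))
a,b=onz(cm,P((56,406)),.053),onz(cm,P((697,408)),.053);print(a,b,np.linalg.norm(a-b),np.degrees(np.arctan2(-(a-b)[0],(a-b)[1])),'mid',(a+b)/2)
c,d=onz(cm,P((72,60)),.053),onz(cm,P((683,60)),.053)
print('baseyaw',np.degrees(np.arctan2(*(c-a)[1::-1])),np.degrees(np.arctan2(*(d-b)[1::-1])))
a,b=onz(cm,P((60,20)),.12),onz(cm,P((698,20)),.12);print('plat',np.linalg.norm(a-b),np.degrees(np.arctan2(-(a-b)[0],(a-b)[1])))
E
```

```text
0.1 [ 0.4399 -0.0115  0.1   ] [ 0.4468 -0.0748  0.1   ] 0.06370273008842924 far w 0.06437553740826865 yaw 5.729793147098724 5.406462667998903 endyaw 6.207568760946891
0.105 [ 0.4386 -0.0121  0.105 ] [ 0.4454 -0.0746  0.105 ] 0.06288293251651154 far w 0.06354708140355841 yaw 5.729793147098729 5.406462667998906 endyaw 6.2075687609468755
0.11 [ 0.4373 -0.0127  0.11  ] [ 0.444  -0.0744  0.11  ] 0.06206313494459387 far w 0.0627186253988482 yaw 5.729793147098732 5.406462667998902 endyaw 6.207568760946859
[0.4446 0.0729 0.053 ] [ 0.4703 -0.1709  0.053 ] 0.24509814183913517 6.027043757213017 mid [ 0.4574 -0.049   0.053 ]
baseyaw 6.223891840102766 5.78304691329304
plat 0.21897386431761662 6.218944825425871
```

```bash
cat >> h.py <<'E'
C=np.array([.588,-.033]);YAW=.106
def pw(x,y,z): 
    c,s=np.cos(YAW),np.sin(YAW); return np.array([C[0]+c*x-s*y,C[1]+s*x+c*y,z])
def pp(X):
    d=np.array(X[:2])-C;c,s=np.cos(YAW),np.sin(YAW); return np.array([c*d[0]+s*d[1],-s*d[0]+c*d[1],X[2]])
E
python3 - <<'E'
from h import *
np.set_printoptions(precision=2,suppress=True)
p,R,o=cur()
for q in [(-.21,.005,.2),(-.185,.005,.082)]: print(rel(p,R,pw(*q),Rtool(YAW,np.radians(25))))
E
```

```text
[-14.35  -6.21 137.01  -0.08  -0.01   0.15]
[-41.58  -6.13 254.52  -0.08  -0.01   0.15]
```

```bash
python3 -m jog '0.55 -0.004 -0.002 0.03 0 0 0; 0.55 -0.007 -0.004 0.065 0 0 0; 0.55 -0.011 -0.006 0.1 0 0 0; 0.55 -0.014 -0.006 0.137 0 0 0; 0.55 -0.022 -0.006 0.17 0 0 0; 0.55 -0.03 -0.006 0.205 0 0 0; 0.55 -0.036 -0.006 0.23 0 0 0; 0.55 -0.041 -0.006 0.25 0 0 0; 0.55 -0.0415 -0.006 0.2545 0 0 0.2; 0.55 -0.0415 -0.006 0.2545 0 0 0.2; 0.55 -0.0415 -0.006 0.2545 0 0 0.2'
python3 - <<'E'
from h import *
np.set_printoptions(precision=4,suppress=True)
snap('wrist','w2.png')
snap('side','s2.png')
p,R,o=cur();print(p,pp(p),o['joint_pos'],o['time'],o['wrist_force'])
E
```

```text
time: 4.45
eef_pos: [0.4046, -0.0477, 0.083]
ee_rot: [-3.039, -0.16, -0.676]
wrist_force: [1.0, -0.4, 0.9]
opening: 0.547
[ 0.405  -0.0475  0.0835] [-0.1835  0.005   0.0835] [-0.3822 -0.0832  2.5173  0.5844  0.3714  0.5701] 4.55 [ 0.4934  0.5662 -0.0687]
```

View pics/w2.png

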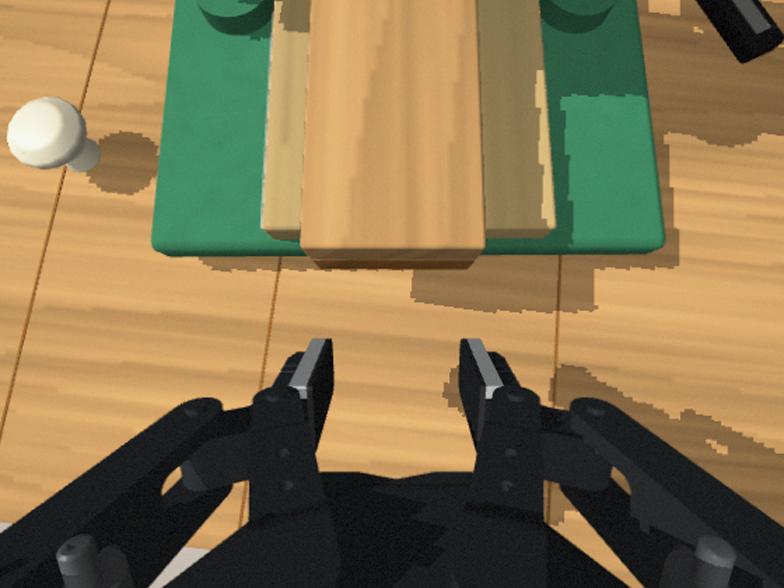

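View pics/s2.png

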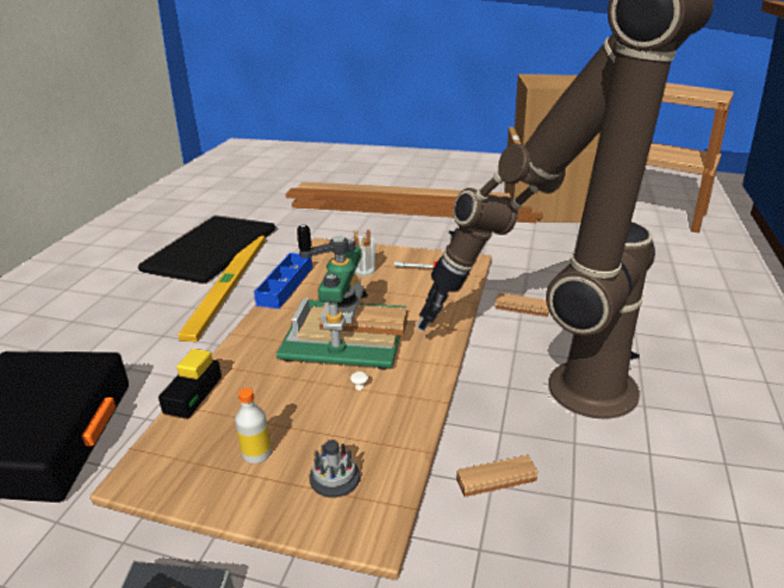

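The block's near end is centred at column 393 of the wrist view, in line with the fingers (centred at 396). I'll narrow the fingers a bit and push slowly.

```bash
python3 -m jog '0.35 0 0 0 0 0 0; 0.35 0.006 0 0.003 0 0 0; 0.35 0.012 0 0.0056 0 0 0; 0.35 0.016 0 0.0075 0 0 0; 0.35 0.02 0 0.0093 0 0 0; 0.35 0.0236 0 0.011 0 0 0; 0.35 0.0272 0.0005 0.0127 0 0 0; 0.35 0.0308 0.0008 0.0144 0 0 0; 0.35 0.0344 0.0011 0.016 0 0 0; 0.35 0.038 0.0015 0.0177 0 0 0; 0.35 0.0417 0.002 0.0194 0 0 0; 0.35 0.0453 0.0025 0.0211 0 0 0; 0.35 0.0489 0.003 0.0228 0 0 0; 0.35 0.0525 0.0035 0.0245 0 0 0; 0.35 0.0535 0.0037 0.025 0 0 0'
python3 - <<'E'
from h import *
np.set_printoptions(precision=4,suppress=True)
snap('wrist','w3.png')
snap('scene','c3.png')
p,R,o=cur();print(p,pp(p),o['time'],o['wrist_force'])
E
```

```text
time: 6.05
eef_pos: [0.4637, -0.044, 0.0822]
ee_rot: [-3.038, -0.163, -0.675]
wrist_force: [-2.0, -0.4, -0.4]
opening: 0.352
[ 0.4636 -0.044   0.0823] [-0.1249  0.0022  0.0823] 6.15 [ 0.2079  0.5    -0.884 ]
```

View pics/w3.png

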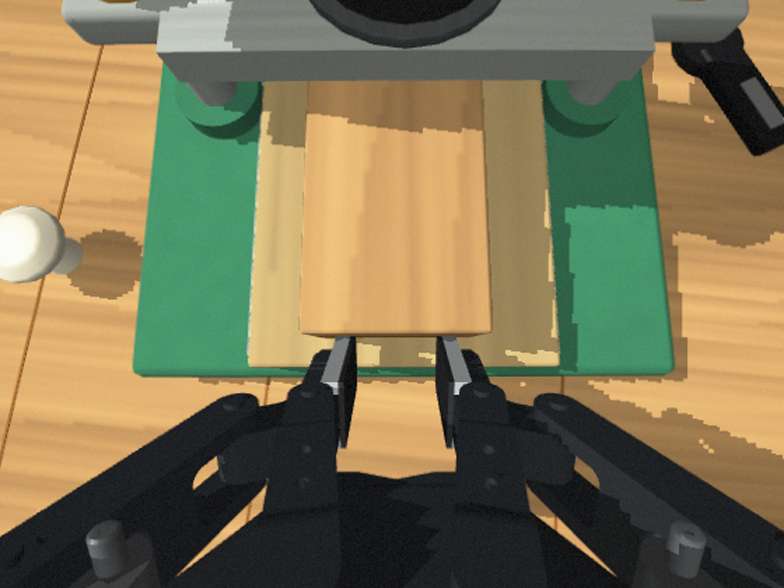

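View pics/c3.png

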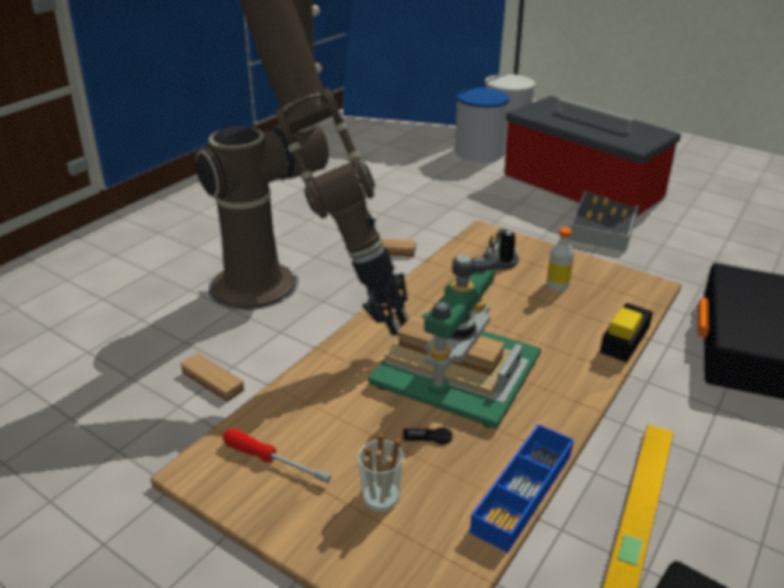

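In the wrist view the fingers are on the end face at row 333. In the scene view the gap to the stop is still about 15–20 mm. I'll keep pushing.

```bash
python3 -m jog '0.35 0.0018 0.0005 0.0008 0 0 0; 0.35 0.0036 0.001 0.0017 0 0 0; 0.35 0.0054 0.0015 0.0025 0 0 0; 0.35 0.0072 0.002 0.0034 0 0 0; 0.35 0.009 0.0025 0.0042 0 0 0'
python3 - <<'E'
from h import *
print(arm.observe()['wrist_force'])
E
python3 -m jog '0.35 0.0018 0.0002 0.0008 0 0 0; 0.35 0.0027 0.0004 0.0013 0 0 0'
python3 - <<'E'
from h import *
np.set_printoptions(precision=4,suppress=True)
im=snap('scene','c4.png')
cv2.imwrite('pics/c4c.png',cv2.resize(im[200:300,260:400,::-1],None,fx=5,fy=5,interpolation=cv2.INTER_CUBIC))
p,R,o=cur();print(p,pp(p),o['time'],o['wrist_force'])
E
```

```text
time: 6.65
eef_pos: [0.4732, -0.0452, 0.0821]
ee_rot: [-3.038, -0.163, -0.674]
wrist_force: [-4.9, -0.3, 2.1]
opening: 0.351
[-4.86876267 -0.32278507  2.13886174]
time: 6.85
eef_pos: [0.4765, -0.0454, 0.0821]
ee_rot: [-3.038, -0.163, -0.674]
wrist_force: [-3.9, 0.8, 2.8]
opening: 0.347
[ 0.4766 -0.0455  0.0822] [-0.1121 -0.0006  0.0822] 6.9 [-2.8388 -0.4586  2.8624]
```

View pics/c4c.png

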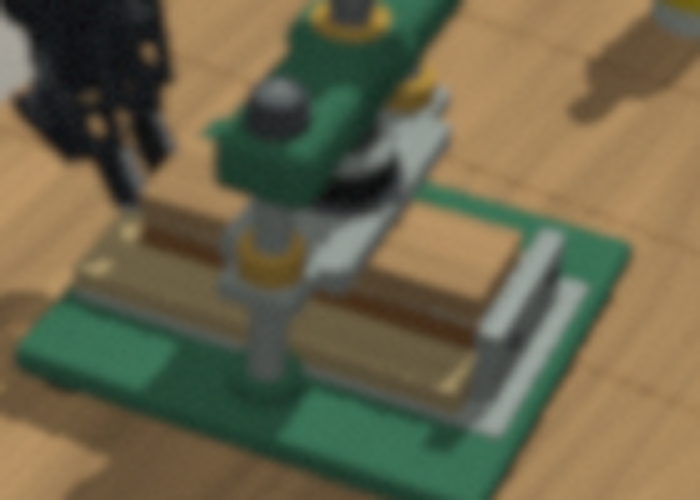

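The crop shows a gap of a few millimetres between the block's end at about (480,320) and the stop. I'll creep forward.

```bash
python3 -m jog '0.35 0.0009 0 0.0004 0 0 0; 0.35 0.0018 0 0.0008 0 0 0' | grep -E 'eef_pos|force'; python3 -m jog '0.35 0.0009 0 0.0004 0 0 0; 0.35 0.0018 0 0.0008 0 0 0'| grep -E 'eef_pos|force'
```

```text
eef_pos: [0.4781, -0.0452, 0.0821]
wrist_force: [-4.3, 1.0, 3.6]
eef_pos: [0.4802, -0.045, 0.0821]
wrist_force: [-4.4, -0.2, 2.5]
```

```bash
python3 -m jog '0.35 0.0009 0 0.0004 0 0 0; 0.35 0.0018 0 0.0008 0 0 0' | grep -E 'eef_pos|force'; python3 - <<'E'
from h import *
im=snap('scene','c5.png')
cv2.imwrite('pics/c5c.png',cv2.resize(im[200:300,260:400,::-1],None,fx=5,fy=5,interpolation=cv2.INTER_CUBIC))
E
```

```text
eef_pos: [0.4819, -0.0447, 0.082]
wrist_force: [-7.8, -1.6, 5.6]
```

View pics/c5c.png

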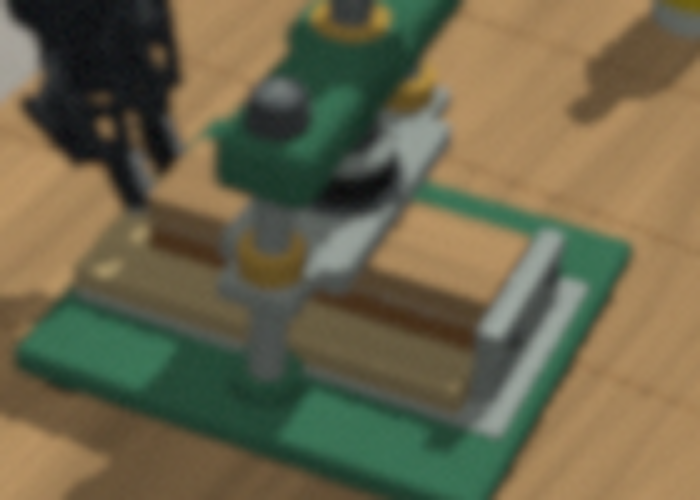

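```bash
python3 -m jog '0.35 0.0009 0 0.0004 0 0 0; 0.35 0.0009 0 0.0004 0 0 0' | grep -E 'eef_pos|force'
```

```text
eef_pos: [0.482, -0.0446, 0.0817]
wrist_force: [-9.8, -1.4, 7.2]
```

```bash
python3 -m jog '0.35 0.0009 0 0.0004 0 0 0; 0.35 0.0009 0 0.0004 0 0 0; 0.35 0.0009 0 0.0004 0 0 0' | grep -E 'time|eef_pos|force'
python3 - <<'E'
from h import *
snap('wrist','w5.png')
E
```

```text
time: 8.05
eef_pos: [0.482, -0.0444, 0.0812]
wrist_force: [-12.5, -3.4, 7.8]
```

View pics/w5.png

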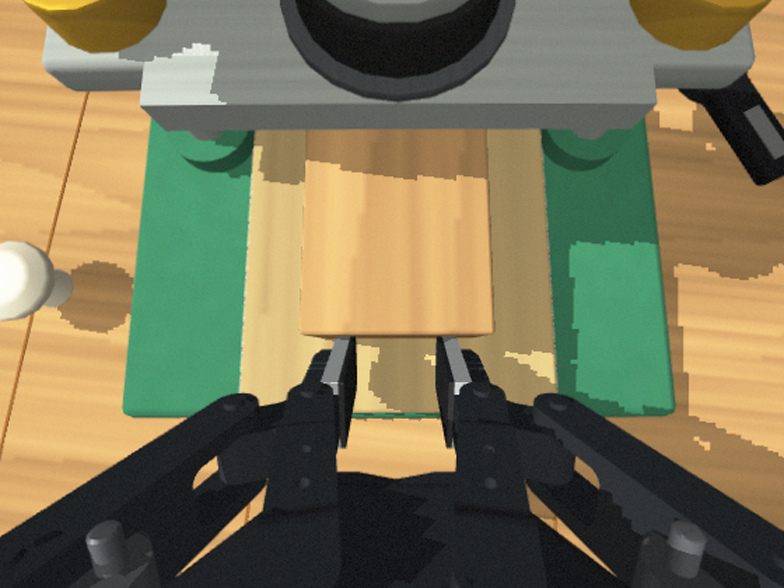

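```bash
python3 - <<'E'
from h import *
np.set_printoptions(precision=1,suppress=True)
p,R,o=cur();print(pp(p)*1000)
for q,t in [((-.17,.0,.082),25),((-.2,.0,.25),25),((-.2,.0,.40),15)]: print(rel(p,R,pw(*q),Rtool(YAW,np.radians(t))))
print(rel(p,R,(.649,.019,.41),Rtool(YAW,0)))
E
```

```text
[-106.6   -0.1   81.3]
[-57.2  -0.2 -27.3  -0.2   0.2   0. ]
[ -13.9   -0.8 -192.4   -0.2    0.2    0. ]
[  49.2   -1.2 -328.5   -0.2   -9.8    0.1]
[ 294.9  -45.9 -225.6   -0.2  -24.8    0.1]
```

```bash
python3 -m jog '0.35 -0.01 0 -0.005 0 0 0; 0.35 -0.025 0 -0.012 0 0 0; 0.35 -0.042 0 -0.02 0 0 0; 0.35 -0.057 0 -0.027 0 0 0; 0.5 -0.055 0 -0.05 0 0 0; 0.6 -0.045 0 -0.085 0 0 0; 0.8 -0.035 0 -0.125 0 0 0; 1 -0.025 0 -0.16 0 0 0; 1 -0.014 0 -0.192 0 0 0; 1 -0.005 0 -0.22 0 0 0; 1 0 0 -0.24 0 0 0; 1 0 0 -0.24 0 0 0'
python3 - <<'E'
from h import *
np.set_printoptions(precision=4,suppress=True)
snap('wrist','w6.png')
snap('side','s6.png')
p,R,o=cur();print(p,pp(p),o['time'],o['joint_pos'])
E
```

```text
time: 9.3
eef_pos: [0.3855, -0.057, 0.3045]
ee_rot: [-3.039, -0.163, -0.69]
wrist_force: [-0.4, -0.6, -0.1]
opening: 1.001
[ 0.3833 -0.0559  0.2996] [-0.206  -0.0012  0.2996] 9.4 [-0.4449 -0.5555  2.3193  0.2663  1.0151  0.9196]
```

View pics/w6.png

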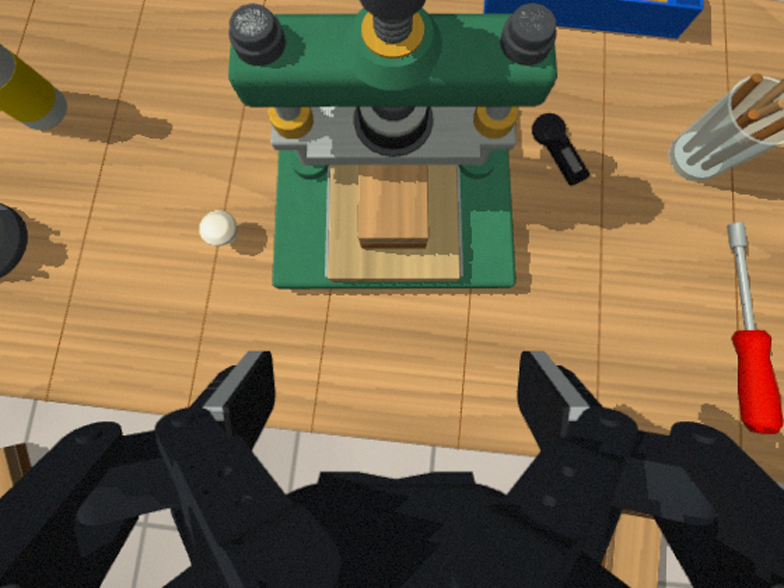

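View pics/s6.png

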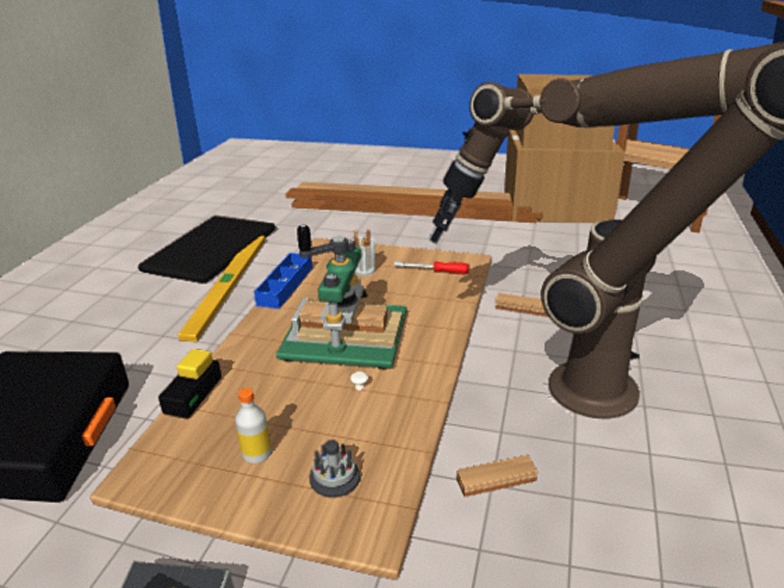

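The wrist view shows the block at (393,210) on the press centreline and square. The side view shows its far end against the stop. Next I go to above the grip.

```bash
python3 - <<'E'
from h import *
np.set_printoptions(precision=1,suppress=True)
p,R,o=cur()
for X,t in [((.42,-.04,.42),20),((.52,-.01,.42),10),((.649,.019,.41),0)]: print(rel(p,R,X,Rtool(YAW,np.radians(t))))
E
```

```text
[ 85.7 -12.1 -92.8  -0.1  -5.1   0. ]
[178.6 -31.2 -49.2  -0.1 -15.1   0. ]
[293.3 -46.2  15.6  -0.1 -25.1   0. ]
```

```bash
python3 -m jog '1 0.02 -0.003 -0.03 0 0 0; 1 0.05 -0.008 -0.06 0 -2 0; 1 0.086 -0.012 -0.093 0 -5 0; 1 0.11 -0.017 -0.082 0 -8 0; 1 0.14 -0.024 -0.067 0 -11 0; 1 0.178 -0.031 -0.049 0 -15 0; 1 0.21 -0.035 -0.031 0 -18 0; 1 0.245 -0.04 -0.012 0 -21 0; 1 0.275 -0.044 0.005 0 -23.5 0; 1 0.29 -0.046 0.014 0 -25 0; 1 0.2933 -0.0462 0.0156 0 -25.1 0; 1 0.2933 -0.0462 0.0156 0 -25.1 0; 1 0.2933 -0.0462 0.0156 0 -25.1 0'
python3 - <<'E'
from h import *
np.set_printoptions(precision=4,suppress=True)
snap('wrist','w7.png')
snap('scene','c7.png')
p,R,o=cur();print(p,R,o['time'],o['joint_pos'],o['wrist_force'])
cm=eyes.camera_model('wrist');print('grip proj',proj(cm,(.649,.019,.338))*1.4)
E
```

```text
time: 10.7
eef_pos: [0.6479, 0.0189, 0.4087]
ee_rot: [-3.135, -0.168, 0.005]
wrist_force: [-0.5, 0.4, -0.4]
opening: 0.996
[0.6479 0.0187 0.4103] [[ 0.9943  0.1068 -0.0009]
 [ 0.1068 -0.9943  0.0019]
 [-0.0007 -0.0019 -1.    ]] 10.8 [-0.0391  0.2558  1.3463  0.0018  1.5405  1.4246] [0.2669 0.0834 0.385 ]
grip proj [397.1025 298.8188]
```

View pics/w7.png

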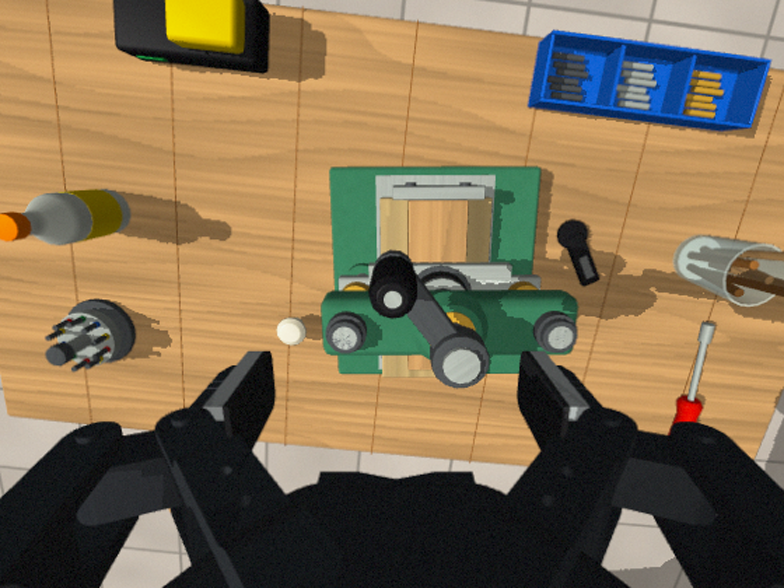

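View pics/c7.png

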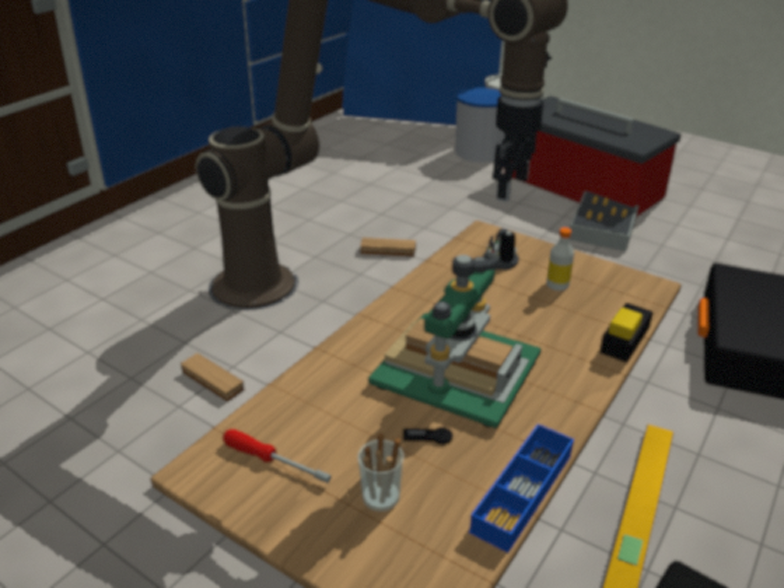

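```bash
python3 - <<'E'
from h import *
np.set_printoptions(precision=4,suppress=True)
cm=eyes.camera_model('wrist')
g=onz(cm,np.array((393,299))/1.4,.338);h=onz(cm,np.array((463,367))/1.4,.292);print(g,h,np.linalg.norm((g-h)[:2]))
p,R,o=cur()
print(rel(p,R,(.649,.020,.299),Rtool(YAW,0)))
E
```

```text
[0.6487 0.0212 0.338 ] [ 0.5896 -0.0338  0.292 ] 0.08073395727310859
[  1.2657  -0.9143 111.2811  -0.1111   0.0376   0.057 ]
```

```bash
python3 -m jog '1 0.001 -0.001 0.03 0 0 0; 1 0.001 -0.001 0.065 0 0 0; 1 0.001 -0.001 0.095 0 0 0; 1 0.001 -0.0013 0.11 0 0 0; 1 0.001 -0.0013 0.112 0 0 0; 1 0.001 -0.0013 0.112 0 0 0'
python3 -m jog '0 0 0 0 0 0 0; 0 0 0 0 0 0 0; 0 0 0 0 0 0 0; 0 0 0 0 0 0 0; 0 0 0 0 0 0 0; 0 0 0 0 0 0 0; 0 0 0 0 0 0 0'
python3 - <<'E'
from h import *
np.set_printoptions(precision=4,suppress=True)
snap('wrist','w8.png')
p,R,o=cur();print(p,o['time'],o['wrist_force'],o['opening']*85)
E
```

```text
time: 11.4
eef_pos: [0.6499, 0.0205, 0.299]
ee_rot: [-3.135, -0.168, -0.001]
wrist_force: [-0.5, -0.8, -0.9]
opening: 1.0
time: 12.1
eef_pos: [0.6501, 0.021, 0.2987]
ee_rot: [-3.135, -0.169, -0.001]
wrist_force: [-0.5, 2.4, 4.7]
opening: 0.322
[0.6501 0.021  0.2987] 12.15 [-0.1307  2.0379  5.6867] 27.45671067080448
```

View pics/w8.png

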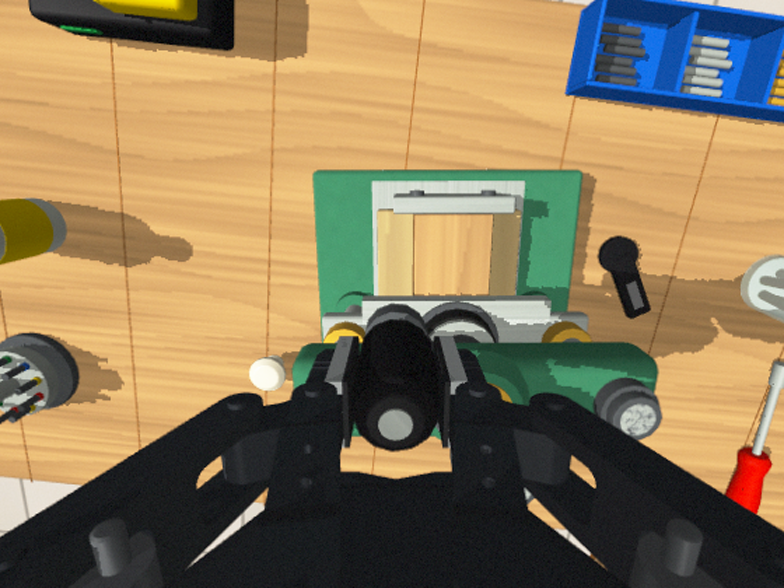

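The grip sits between the pads at (395,400), opening 27 mm, which is right for the 29 mm grip. I'll work out the circle rows.

```bash
cat > circ.py <<'E'
import sys,numpy as np
# circ.py start_turn step n : turn angle (deg, cw +) from start of plan
TH0=41.0;r=.080;Y=.107
def P(a,r=r):
    t=np.radians(TH0-a);w=np.array([r*np.cos(t),r*np.sin(t)])
    return np.array([np.cos(Y)*w[0]+np.sin(Y)*w[1], np.sin(Y)*w[0]-np.cos(Y)*w[1], a/360*.010])
a0,st,n=float(sys.argv[1]),float(sys.argv[2]),int(sys.argv[3])
print('; '.join('0 %.4f %.4f %.4f 0 0 0'%tuple(P(a0+st*i)-P(a0)) for i in range(1,n+1)))
E
cat > st.py <<'E'
from h import *
C=np.array([.588,-.0325])
def st():
    p,R,o=cur();d=p[:2]-C;th=np.degrees(np.arctan2(d[1],d[0]));f=o['wrist_force']
    u=d/np.linalg.norm(d);t=np.array([u[1],-u[0]])
    print('t %.2f ang %.2f r %.4f z %.4f | Frad %.1f Ftan(resist) %.1f Fz %.1f op %.3f'%(o['time'],th,np.linalg.norm(d),p[2],f[:2]@u,-(f[:2]@t),f[2],o['opening']))
if __name__=='__main__': st()
E
python3 st.py; python3 circ.py 0 5 10
```

```text
t 12.15 ang 40.75 r 0.0820 z 0.2987 | Frad 1.2 Ftan(resist) 1.6 Fz 5.7 op 0.323
0 0.0037 0.0059 0.0001 0 0 0; 0 0.0069 0.0121 0.0003 0 0 0; 0 0.0096 0.0185 0.0004 0 0 0; 0 0.0117 0.0252 0.0006 0 0 0; 0 0.0132 0.0320 0.0007 0 0 0; 0 0.0141 0.0389 0.0008 0 0 0; 0 0.0144 0.0459 0.0010 0 0 0; 0 0.0140 0.0529 0.0011 0 0 0; 0 0.0131 0.0598 0.0013 0 0 0; 0 0.0116 0.0666 0.0014 0 0 0
```

```bash
python3 -m jog '0 0.0037 0.0059 0.0001 0 0 0; 0 0.0069 0.0121 0.0003 0 0 0; 0 0.0096 0.0185 0.0004 0 0 0; 0 0.0117 0.0252 0.0006 0 0 0; 0 0.0132 0.032 0.0007 0 0 0; 0 0.0141 0.0389 0.0008 0 0 0; 0 0.0144 0.0459 0.001 0 0 0; 0 0.014 0.0529 0.0011 0 0 0; 0 0.0131 0.0598 0.0013 0 0 0; 0 0.0116 0.0666 0.0014 0 0 0'; python3 st.py
python3 circ.py 50 5 10
python3 - <<'E'
from h import *
snap('wrist','w9.png')
E
```

```text
time: 13.15
eef_pos: [0.6705, -0.0419, 0.2975]
ee_rot: [-3.131, -0.169, -0.007]
wrist_force: [4.4, 6.1, 4.6]
opening: 0.328
t 13.15 ang -6.53 r 0.0830 z 0.2975 | Frad 3.7 Ftan(resist) 6.6 Fz 4.6 op 0.328
0 -0.0021 0.0067 0.0001 0 0 0; 0 -0.0048 0.0131 0.0003 0 0 0; 0 -0.0080 0.0193 0.0004 0 0 0; 0 -0.0118 0.0252 0.0006 0 0 0; 0 -0.0161 0.0307 0.0007 0 0 0; 0 -0.0208 0.0358 0.0008 0 0 0; 0 -0.0259 0.0405 0.0010 0 0 0; 0 -0.0315 0.0448 0.0011 0 0 0; 0 -0.0374 0.0485 0.0013 0 0 0; 0 -0.0436 0.0517 0.0014 0 0 0
```

View pics/w9.png

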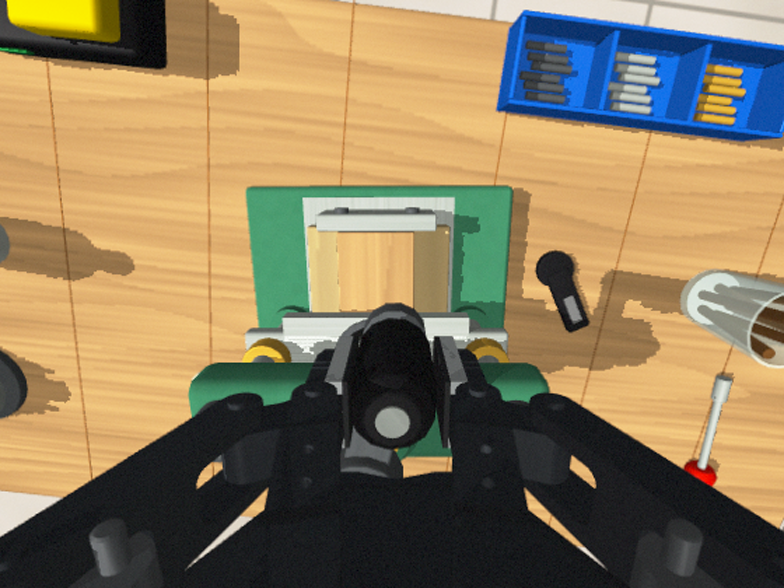

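```bash
python3 -m jog '0 -0.0021 0.0067 0.0001 0 0 0; 0 -0.0048 0.0131 0.0003 0 0 0; 0 -0.008 0.0193 0.0004 0 0 0; 0 -0.0118 0.0252 0.0006 0 0 0; 0 -0.0161 0.0307 0.0007 0 0 0; 0 -0.0208 0.0358 0.0008 0 0 0; 0 -0.0259 0.0405 0.001 0 0 0; 0 -0.0315 0.0448 0.0011 0 0 0; 0 -0.0374 0.0485 0.0013 0 0 0; 0 -0.0436 0.0517 0.0014 0 0 0' >/dev/null; python3 st.py
python3 circ.py 100 5 16
```

```text
t 14.20 ang -55.85 r 0.0821 z 0.2961 | Frad 3.2 Ftan(resist) 7.5 Fz 2.2 op 0.324
0 -0.0065 0.0027 0.0001 0 0 0; 0 -0.0131 0.0047 0.0003 0 0 0; 0 -0.0199 0.0062 0.0004 0 0 0; 0 -0.0269 0.0071 0.0006 0 0 0; 0 -0.0338 0.0074 0.0007 0 0 0; 0 -0.0408 0.0071 0.0008 0 0 0; 0 -0.0477 0.0062 0.0010 0 0 0; 0 -0.0545 0.0046 0.0011 0 0 0; 0 -0.0612 0.0025 0.0012 0 0 0; 0 -0.0676 -0.0002 0.0014 0 0 0; 0 -0.0738 -0.0034 0.0015 0 0 0; 0 -0.0797 -0.0072 0.0017 0 0 0; 0 -0.0852 -0.0114 0.0018 0 0 0; 0 -0.0903 -0.0161 0.0019 0 0 0; 0 -0.0950 -0.0213 0.0021 0 0 0; 0 -0.0993 -0.0268 0.0022 0 0 0
```

```bash
python3 -m jog '0 -0.0065 0.0027 0.0001 0 0 0; 0 -0.0131 0.0047 0.0003 0 0 0; 0 -0.0199 0.0062 0.0004 0 0 0; 0 -0.0269 0.0071 0.0006 0 0 0; 0 -0.0338 0.0074 0.0007 0 0 0; 0 -0.0408 0.0071 0.0008 0 0 0; 0 -0.0477 0.0062 0.001 0 0 0; 0 -0.0545 0.0046 0.0011 0 0 0' >/dev/null; python3 st.py
python3 circ.py 140 5 8;python3 circ.py 180 5 8;
```

```text
t 15.00 ang -95.65 r 0.0803 z 0.2949 | Frad 1.1 Ftan(resist) 7.0 Fz 1.1 op 0.328
0 -0.0067 -0.0021 0.0001 0 0 0; 0 -0.0131 -0.0048 0.0003 0 0 0; 0 -0.0193 -0.0080 0.0004 0 0 0; 0 -0.0252 -0.0118 0.0006 0 0 0; 0 -0.0307 -0.0161 0.0007 0 0 0; 0 -0.0358 -0.0208 0.0008 0 0 0; 0 -0.0405 -0.0259 0.0010 0 0 0; 0 -0.0448 -0.0315 0.0011 0 0 0
0 -0.0037 -0.0059 0.0001 0 0 0; 0 -0.0069 -0.0121 0.0003 0 0 0; 0 -0.0096 -0.0185 0.0004 0 0 0; 0 -0.0117 -0.0252 0.0006 0 0 0; 0 -0.0132 -0.0320 0.0007 0 0 0; 0 -0.0141 -0.0389 0.0008 0 0 0; 0 -0.0144 -0.0459 0.0010 0 0 0; 0 -0.0140 -0.0529 0.0011 0 0 0
```

```bash
python3 -m jog '0 -0.0067 -0.0021 0.0001 0 0 0; 0 -0.0131 -0.0048 0.0003 0 0 0; 0 -0.0193 -0.008 0.0004 0 0 0; 0 -0.0252 -0.0118 0.0006 0 0 0; 0 -0.0307 -0.0161 0.0007 0 0 0; 0 -0.0358 -0.0208 0.0008 0 0 0; 0 -0.0405 -0.0259 0.001 0 0 0; 0 -0.0448 -0.0315 0.0011 0 0 0' >/dev/null; python3 st.py
python3 - <<'E'
from h import *
im=snap('side','s10.png')
cv2.imwrite('pics/s10c.png',cv2.resize(im[190:270,190:300,::-1],None,fx=7,fy=7,interpolation=cv2.INTER_CUBIC))
E
python3 st.py
```

```text
t 15.80 ang -136.05 r 0.0784 z 0.2937 | Frad -1.4 Ftan(resist) 7.2 Fz 1.3 op 0.321
t 15.85 ang -136.96 r 0.0785 z 0.2936 | Frad -0.3 Ftan(resist) 6.0 Fz 2.4 op 0.325
```

View pics/s10c.png

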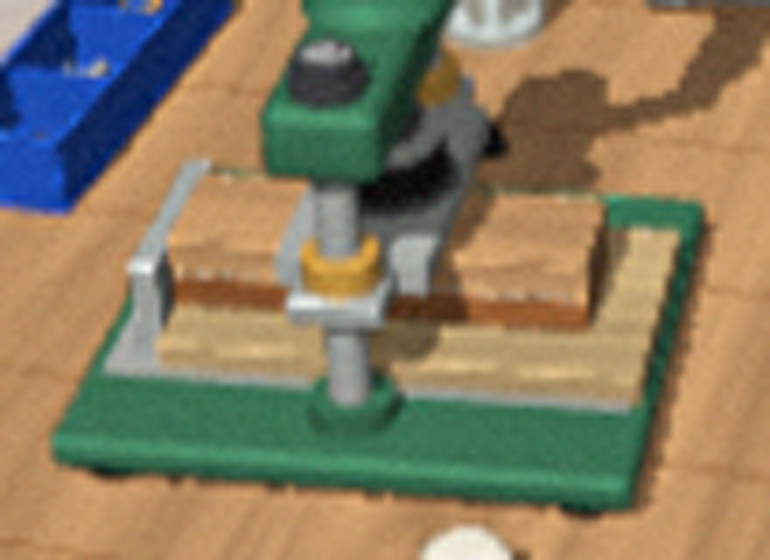

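The side crop shows the block's far end flush on the stop at (170,260). The platen gap can't be resolved from here. I'll continue in 40° steps and log the force.

```bash
python3 -m jog '0 -0.0037 -0.0059 0.0001 0 0 0; 0 -0.0069 -0.0121 0.0003 0 0 0; 0 -0.0096 -0.0185 0.0004 0 0 0; 0 -0.0117 -0.0252 0.0006 0 0 0; 0 -0.0132 -0.032 0.0007 0 0 0; 0 -0.0141 -0.0389 0.0008 0 0 0' >/dev/null; python3 st.py
python3 circ.py 210 5 6;python3 circ.py 240 5 6;python3 circ.py 270 5 6;python3 circ.py 300 5 6;python3 circ.py 330 5 6
```

```text
t 16.45 ang -166.77 r 0.0776 z 0.2928 | Frad -0.9 Ftan(resist) 6.9 Fz 1.5 op 0.324
0 -0.0003 -0.0070 0.0001 0 0 0; 0 0.0000 -0.0139 0.0003 0 0 0; 0 0.0010 -0.0209 0.0004 0 0 0; 0 0.0025 -0.0277 0.0006 0 0 0; 0 0.0046 -0.0343 0.0007 0 0 0; 0 0.0073 -0.0408 0.0008 0 0 0
0 0.0032 -0.0062 0.0001 0 0 0; 0 0.0070 -0.0121 0.0003 0 0 0; 0 0.0113 -0.0176 0.0004 0 0 0; 0 0.0160 -0.0227 0.0006 0 0 0; 0 0.0211 -0.0274 0.0007 0 0 0; 0 0.0267 -0.0317 0.0008 0 0 0
0 0.0059 -0.0037 0.0001 0 0 0; 0 0.0121 -0.0069 0.0003 0 0 0; 0 0.0185 -0.0096 0.0004 0 0 0; 0 0.0252 -0.0117 0.0006 0 0 0; 0 0.0320 -0.0132 0.0007 0 0 0; 0 0.0389 -0.0141 0.0008 0 0 0
0 0.0070 -0.0003 0.0001 0 0 0; 0 0.0139 0.0000 0.0003 0 0 0; 0 0.0209 0.0010 0.0004 0 0 0; 0 0.0277 0.0025 0.0006 0 0 0; 0 0.0343 0.0046 0.0007 0 0 0; 0 0.0408 0.0073 0.0008 0 0 0
0 0.0062 0.0032 0.0001 0 0 0; 0 0.0121 0.0070 0.0003 0 0 0; 0 0.0176 0.0113 0.0004 0 0 0; 0 0.0227 0.0160 0.0006 0 0 0; 0 0.0274 0.0211 0.0007 0 0 0; 0 0.0317 0.0267 0.0008 0 0 0
```

```bash
python3 -m jog '0 -0.0003 -0.007 0.0001 0 0 0; 0 0 -0.0139 0.0003 0 0 0; 0 0.001 -0.0209 0.0004 0 0 0; 0 0.0025 -0.0277 0.0006 0 0 0; 0 0.0046 -0.0343 0.0007 0 0 0; 0 0.0073 -0.0408 0.0008 0 0 0' >/dev/null; python3 st.py
```

```text
t 17.05 ang 162.45 r 0.0774 z 0.2919 | Frad -1.9 Ftan(resist) 7.0 Fz 3.1 op 0.326
```

```bash
python3 -m jog '0 0.0032 -0.0062 0.0001 0 0 0; 0 0.007 -0.0121 0.0003 0 0 0; 0 0.0113 -0.0176 0.0004 0 0 0; 0 0.016 -0.0227 0.0006 0 0 0; 0 0.0211 -0.0274 0.0007 0 0 0; 0 0.0267 -0.0317 0.0008 0 0 0' >/dev/null; python3 st.py
```

```text
t 17.65 ang 131.80 r 0.0780 z 0.2910 | Frad -0.9 Ftan(resist) 6.5 Fz 6.1 op 0.323
```

```bash
python3 -m jog '0 0.0059 -0.0037 0.0001 0 0 0; 0 0.0121 -0.0069 0.0003 0 0 0; 0 0.0185 -0.0096 0.0004 0 0 0; 0 0.0252 -0.0117 0.0006 0 0 0; 0 0.032 -0.0132 0.0007 0 0 0; 0 0.0389 -0.0141 0.0008 0 0 0' >/dev/null; python3 st.py
```

```text
t 18.25 ang 101.50 r 0.0792 z 0.2902 | Frad -0.9 Ftan(resist) 5.8 Fz 7.6 op 0.320
```

```bash
python3 -m jog '0 0.007 -0.0003 0.0001 0 0 0; 0 0.0139 0 0.0003 0 0 0; 0 0.0209 0.001 0.0004 0 0 0; 0 0.0277 0.0025 0.0006 0 0 0; 0 0.0343 0.0046 0.0007 0 0 0; 0 0.0408 0.0073 0.0008 0 0 0' >/dev/null; python3 st.py
python3 - <<'E'
from h import *
im=snap('scene','c11.png')
cv2.imwrite('pics/c11c.png',cv2.resize(im[190:300,250:400,::-1],None,fx=5,fy=5,interpolation=cv2.INTER_CUBIC))
snap('wrist','w11.png')
E
python3 st.py
```

```text
t 18.85 ang 71.62 r 0.0807 z 0.2894 | Frad -0.5 Ftan(resist) 6.2 Fz 8.0 op 0.325
t 18.95 ang 70.93 r 0.0807 z 0.2894 | Frad -0.0 Ftan(resist) 4.3 Fz 7.3 op 0.322
```

View pics/c11c.png

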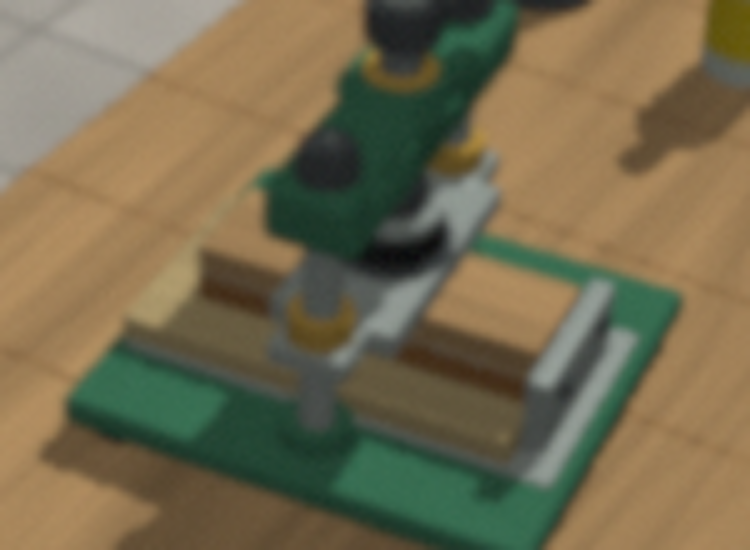

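View pics/w11.png

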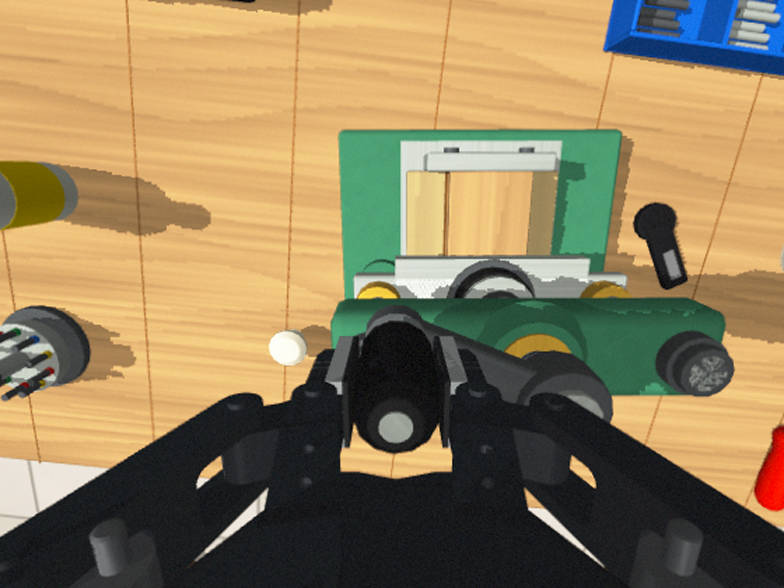

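The scene crop shows the block on the stop. The wrist view shows the grip held at (396,400). Force is still at the free-turning level, so I keep going.

```bash
python3 -m jog '0 0.0062 0.0032 0.0001 0 0 0; 0 0.0121 0.007 0.0003 0 0 0; 0 0.0176 0.0113 0.0004 0 0 0; 0 0.0227 0.016 0.0006 0 0 0; 0 0.0274 0.0211 0.0007 0 0 0; 0 0.0317 0.0267 0.0008 0 0 0' >/dev/null; python3 st.py; for a in 0 30 60 90 120 150; do python3 circ.py $a 5 6; done
```

```text
t 19.55 ang 42.28 r 0.0820 z 0.2887 | Frad 1.3 Ftan(resist) 6.0 Fz 6.3 op 0.322
0 0.0037 0.0059 0.0001 0 0 0; 0 0.0069 0.0121 0.0003 0 0 0; 0 0.0096 0.0185 0.0004 0 0 0; 0 0.0117 0.0252 0.0006 0 0 0; 0 0.0132 0.0320 0.0007 0 0 0; 0 0.0141 0.0389 0.0008 0 0 0
0 0.0003 0.0070 0.0001 0 0 0; 0 -0.0000 0.0139 0.0003 0 0 0; 0 -0.0010 0.0209 0.0004 0 0 0; 0 -0.0025 0.0277 0.0006 0 0 0; 0 -0.0046 0.0343 0.0007 0 0 0; 0 -0.0073 0.0408 0.0008 0 0 0
0 -0.0032 0.0062 0.0001 0 0 0; 0 -0.0070 0.0121 0.0003 0 0 0; 0 -0.0113 0.0176 0.0004 0 0 0; 0 -0.0160 0.0227 0.0006 0 0 0; 0 -0.0211 0.0274 0.0007 0 0 0; 0 -0.0267 0.0317 0.0008 0 0 0
0 -0.0059 0.0037 0.0001 0 0 0; 0 -0.0121 0.0069 0.0003 0 0 0; 0 -0.0185 0.0096 0.0004 0 0 0; 0 -0.0252 0.0117 0.0006 0 0 0; 0 -0.0320 0.0132 0.0007 0 0 0; 0 -0.0389 0.0141 0.0008 0 0 0
0 -0.0070 0.0003 0.0001 0 0 0; 0 -0.0139 -0.0000 0.0003 0 0 0; 0 -0.0209 -0.0010 0.0004 0 0 0; 0 -0.0277 -0.0025 0.0006 0 0 0; 0 -0.0343 -0.0046 0.0007 0 0 0; 0 -0.0408 -0.0073 0.0008 0 0 0
0 -0.0062 -0.0032 0.0001 0 0 0; 0 -0.0121 -0.0070 0.0003 0 0 0; 0 -0.0176 -0.0113 0.0004 0 0 0; 0 -0.0227 -0.0160 0.0006 0 0 0; 0 -0.0274 -0.0211 0.0007 0 0 0; 0 -0.0317 -0.0267 0.0008 0 0 0
```

```bash
python3 -m jog '0 0.0037 0.0059 0.0001 0 0 0; 0 0.0069 0.0121 0.0003 0 0 0; 0 0.0096 0.0185 0.0004 0 0 0; 0 0.0117 0.0252 0.0006 0 0 0; 0 0.0132 0.032 0.0007 0 0 0; 0 0.0141 0.0389 0.0008 0 0 0' >/dev/null; python3 st.py
```

```text
t 20.15 ang 13.19 r 0.0828 z 0.2880 | Frad 2.1 Ftan(resist) 6.2 Fz 4.9 op 0.319
```

```bash
python3 -m jog '0 0.0003 0.007 0.0001 0 0 0; 0 0 0.0139 0.0003 0 0 0; 0 -0.001 0.0209 0.0004 0 0 0; 0 -0.0025 0.0277 0.0006 0 0 0; 0 -0.0046 0.0343 0.0007 0 0 0; 0 -0.0073 0.0408 0.0008 0 0 0' >/dev/null; python3 st.py
```

```text
t 20.75 ang -16.19 r 0.0829 z 0.2873 | Frad 3.6 Ftan(resist) 6.4 Fz 2.9 op 0.325
```

```bash
python3 -m jog '0 -0.0032 0.0062 0.0001 0 0 0; 0 -0.007 0.0121 0.0003 0 0 0; 0 -0.0113 0.0176 0.0004 0 0 0; 0 -0.016 0.0227 0.0006 0 0 0; 0 -0.0211 0.0274 0.0007 0 0 0; 0 -0.0267 0.0317 0.0008 0 0 0' >/dev/null; python3 st.py
```

```text
t 21.35 ang -45.52 r 0.0824 z 0.2865 | Frad 4.0 Ftan(resist) 8.6 Fz 1.3 op 0.329
```

```bash
python3 -m jog '0 -0.0059 0.0037 0.0001 0 0 0; 0 -0.0121 0.0069 0.0003 0 0 0; 0 -0.0185 0.0096 0.0004 0 0 0' >/dev/null; python3 st.py
for a in 105 120 135 150; do python3 circ.py $a 5 3; done
```

```text
t 21.65 ang -60.21 r 0.0819 z 0.2861 | Frad 3.2 Ftan(resist) 8.7 Fz 0.9 op 0.326
0 -0.0067 0.0021 0.0001 0 0 0; 0 -0.0135 0.0036 0.0003 0 0 0; 0 -0.0204 0.0045 0.0004 0 0 0
0 -0.0070 0.0003 0.0001 0 0 0; 0 -0.0139 -0.0000 0.0003 0 0 0; 0 -0.0209 -0.0010 0.0004 0 0 0
0 -0.0068 -0.0015 0.0001 0 0 0; 0 -0.0135 -0.0036 0.0003 0 0 0; 0 -0.0199 -0.0063 0.0004 0 0 0
0 -0.0062 -0.0032 0.0001 0 0 0; 0 -0.0121 -0.0070 0.0003 0 0 0; 0 -0.0176 -0.0113 0.0004 0 0 0
```

```bash
python3 -m jog '0 -0.0067 0.0021 0.0001 0 0 0; 0 -0.0135 0.0036 0.0003 0 0 0; 0 -0.0204 0.0045 0.0004 0 0 0' >/dev/null; python3 st.py
```

```text
t 21.95 ang -74.95 r 0.0813 z 0.2856 | Frad 2.9 Ftan(resist) 9.6 Fz -0.0 op 0.323
```

```bash
python3 - <<'E'
from h import *
im=snap('side','s12.png')
cv2.imwrite('pics/s12c.png',cv2.resize(im[190:270,190:300,::-1],None,fx=7,fy=7,interpolation=cv2.INTER_CUBIC))
im=snap('wrist','w12.png')
E
python3 st.py
```

```text
t 22.05 ang -75.66 r 0.0812 z 0.2856 | Frad 2.9 Ftan(resist) 6.6 Fz 1.1 op 0.323
```

View pics/s12c.png

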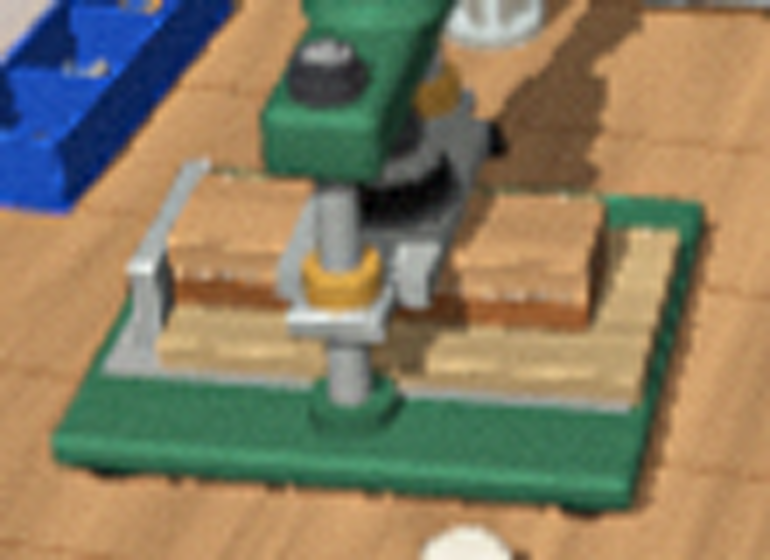

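View pics/w12.png

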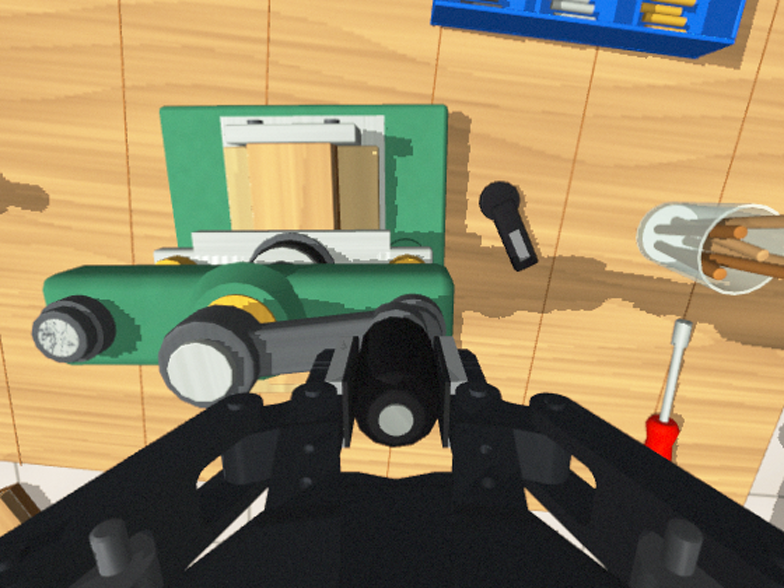

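The side crop shows the platen collar at (340,280), lower than before. I'll measure its descent sub-pixel against the earlier side pictures. That gives an independent contact estimate.

```bash
cat > plat.py <<'E'
import cv2,numpy as np,sys
def shift(a,b,box):
    A=cv2.imread('pics/'+a).astype(np.float32);B=cv2.imread('pics/'+b).astype(np.float32)
    x0,y0,x1,y1=box; T=A[y0:y1,x0:x1]; m=12
    # sub-pixel by upsampling
    k=8
    Tu=cv2.resize(T,None,fx=k,fy=k,interpolation=cv2.INTER_CUBIC)
    S=cv2.resize(B[y0-m:y1+m,x0-m:x1+m],None,fx=k,fy=k,interpolation=cv2.INTER_CUBIC)
    r=cv2.matchTemplate(S,Tu,cv2.TM_CCOEFF_NORMED);_,v,_,l=cv2.minMaxLoc(r)
    return (l[0]/k-m)/1.4,(l[1]/k-m)/1.4,round(v,3)
if __name__=='__main__':
    from h import *
    cm=eyes.camera_model('side')
    q=pw(0,.088,.12);print('px/mm',(proj(cm,q-[0,0,.005])-proj(cm,q))/5, proj(cm,q)*1.4)
    box=(322,312,350,334)
    for b in sys.argv[1:]: print(b,shift('s6.png',b,box),'static',shift('s6.png',b,(280,340,395,368)))
E
python3 plat.py s2.png s10.png s12.png
```

```text
px/mm [0.02115264 0.2688612 ] [334.60231743 323.8886035 ]
s2.png (0.0, 0.0, 0.986) static (0.0, 0.0, 0.996)
s10.png (0.08928571428571429, 1.25, 0.934) static (0.0, 0.0, 0.996)
s12.png (0.26785714285714285, 3.035714285714286, 0.925) static (0.0, 0.0, 0.994)
```

```bash
python3 -m jog '0 -0.007 0.0003 0.0001 0 0 0; 0 -0.0139 0 0.0003 0 0 0; 0 -0.0209 -0.001 0.0004 0 0 0' >/dev/null; python3 st.py
```

```text
t 22.35 ang -89.70 r 0.0805 z 0.2853 | Frad 2.2 Ftan(resist) 10.7 Fz -1.3 op 0.326
```

```bash
python3 -m jog '0 -0.0068 -0.0015 0.0001 0 0 0; 0 -0.0135 -0.0036 0.0003 0 0 0; 0 -0.0199 -0.0063 0.0004 0 0 0' >/dev/null; python3 st.py
python3 - <<'E'
from h import *
snap('side','s13.png')
E
python3 plat.py s13.png
```

```text
t 22.65 ang -104.58 r 0.0798 z 0.2848 | Frad 0.3 Ftan(resist) 10.8 Fz -2.1 op 0.327
px/mm [0.02115264 0.2688612 ] [334.60231743 323.8886035 ]
s13.png (0.35714285714285715, 3.035714285714286, 0.925) static (0.0, 0.0, 0.994)
```

```bash
python3 circ.py 150 3 3
```

```text
0 -0.0037 -0.0019 0.0001 0 0 0; 0 -0.0074 -0.0039 0.0002 0 0 0; 0 -0.0109 -0.0062 0.0003 0 0 0
```

```bash
python3 -m jog '0 -0.0037 -0.0019 0.0001 0 0 0; 0 -0.0074 -0.0039 0.0002 0 0 0; 0 -0.0109 -0.0062 0.0003 0 0 0' >/dev/null; python3 st.py
python3 -m jog '0 0 0 0 0 0 0' >/dev/null; python3 st.py; python3 -m jog '0 0 0 0 0 0 0' >/dev/null; python3 st.py
```

```text
t 23.00 ang -113.39 r 0.0794 z 0.2846 | Frad 0.5 Ftan(resist) 11.7 Fz -2.0 op 0.326
t 23.10 ang -113.82 r 0.0794 z 0.2846 | Frad -0.0 Ftan(resist) 11.1 Fz -1.4 op 0.327
t 23.20 ang -113.82 r 0.0794 z 0.2846 | Frad 1.2 Ftan(resist) 9.9 Fz -0.9 op 0.323
```

The force excess is now 11.7 − 7.1 = 4.6 N, which is a quarter turn past contact. I'll release and rise.

```bash
python3 -m jog '0.7 0 0 0 0 0 0; 0.7 0 0 0 0 0 0; 0.7 0 0 0 0 0 0; 0.7 0 0 0 0 0 0; 0.7 0 0 -0.01 0 0 0; 0.7 0 0 -0.03 0 0 0; 0.7 0 0 -0.06 0 0 0; 0.7 0 0 -0.09 0 0 0; 0.7 0 0 -0.11 0 0 0; 0.7 0 0 -0.12 0 0 0; 0.7 0 0 -0.12 0 0 0'
python3 - <<'E'
from h import *
snap('wrist','w14.png');snap('scene','c14.png');snap('side','s14.png')
E
python3 st.py; python3 plat.py s14.png
```

```text
time: 24.3
eef_pos: [0.5527, -0.1028, 0.4058]
ee_rot: [-3.136, -0.169, -0.004]
wrist_force: [0.1, 0.1, 0.3]
opening: 0.697
t 24.45 ang -117.73 r 0.0790 z 0.4020 | Frad 0.7 Ftan(resist) 0.9 Fz -0.7 op 0.699
px/mm [0.02115264 0.2688612 ] [334.60231743 323.8886035 ]
s14.png (0.35714285714285715, 3.035714285714286, 0.922) static (0.0, 0.0, 0.994)
```

View pics/w14.png

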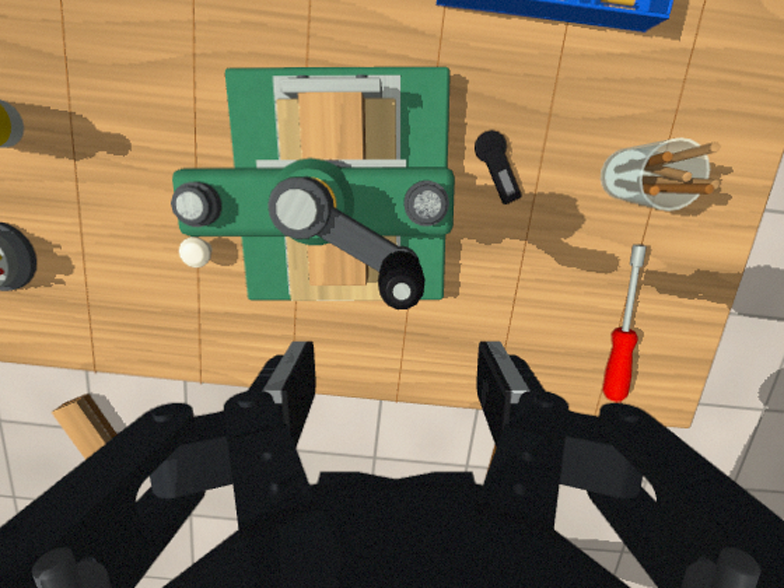

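View pics/c14.png

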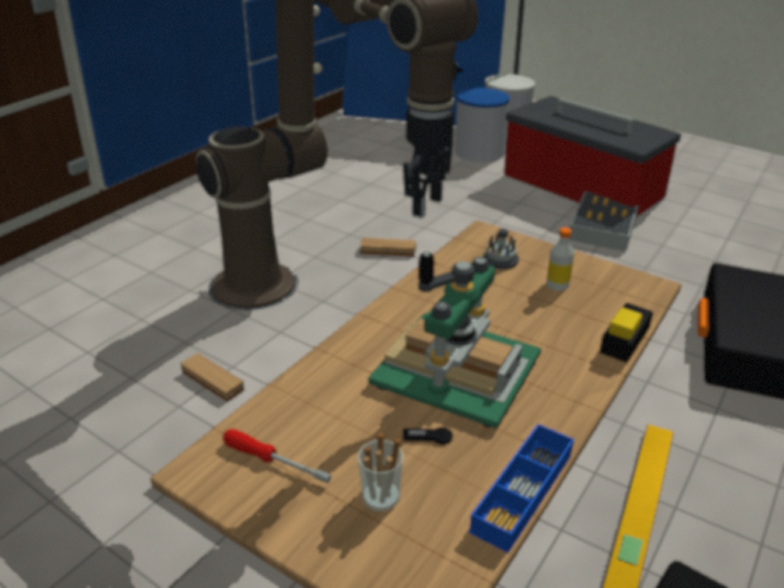

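View pics/s14.png

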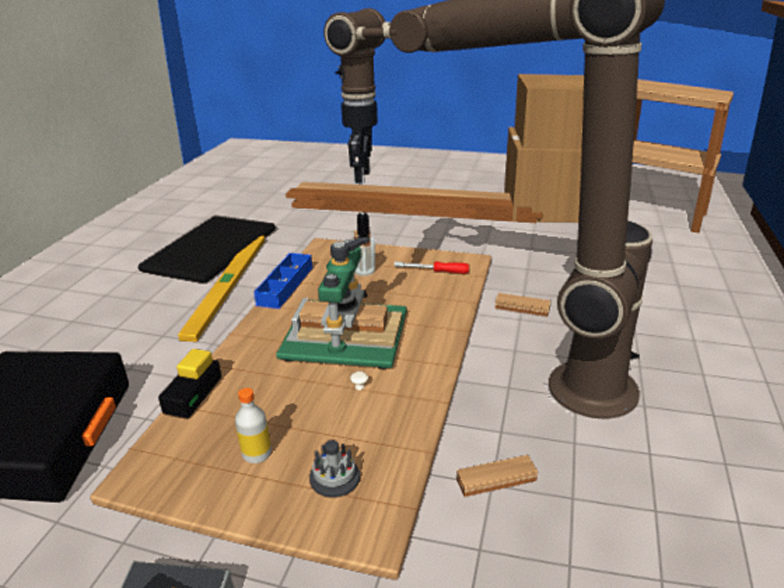

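```bash
python3 - <<'E'
from h import *
np.set_printoptions(precision=4,suppress=True)
from plat import *
def ecc(a,b,box,g):
    A=cv2.imread('pics/'+a,0).astype(np.float32);B=cv2.imread('pics/'+b,0).astype(np.float32)
    x0,y0,x1,y1=box;W=np.array([[1,0,x0+g[0]],[0,1,y0+g[1]]],np.float32)
    c,W=cv2.findTransformECC(A[y0:y1,x0:x1],B,W,cv2.MOTION_TRANSLATION,(3,200,1e-6),None,1); return (W[0,2]-x0)/1.4,(W[1,2]-y0)/1.4,c
for box in [(322,312,350,334),(322,313,346,328),(300,300,352,334)]:
  for b,g in [('s2.png',(0,0)),('s10.png',(0,1.8)),('s12.png',(.3,4.2)),('s13.png',(.4,4.2)),('s14.png',(.4,4.2))]:
    try: print(box,b,ecc('s6.png',b,box,g), 'from s10', ecc('s10.png',b,box,(g[0],g[1]-1.8)))
    except Exception as e: print(b,'fail')
cm=eyes.camera_model('wrist')
g=onz(cm,np.array((402,291))/1.4,.3236);h=onz(cm,np.array((300,208))/1.4,.2776);d=(g-h)[:2];print(g,h,np.hypot(*d),np.degrees(np.arctan2(d[1],d[0])))
E
```

```text
(322, 312, 350, 334) s2.png (np.float32(-0.043901715), np.float32(0.056413922), 0.982423427181209) from s10 (np.float32(-0.12976511), np.float32(-1.1314828), 0.9056550586447706)
(322, 312, 350, 334) s10.png (np.float32(0.143607), np.float32(1.1566598), 0.9237934955402344) from s10 (np.float32(0.0), np.float32(0.0), 1.0000000697387237)
(322, 312, 350, 334) s12.png (np.float32(0.31101772), np.float32(3.0239432), 0.9081683362099522) from s10 (np.float32(0.14282227), np.float32(1.7721558), 0.9554150873573038)
(322, 312, 350, 334) s13.png (np.float32(0.36743164), np.float32(3.0307007), 0.9071200476244192) from s10 (np.float32(0.18118723), np.float32(1.7675128), 0.9516374243883319)
(322, 312, 350, 334) s14.png (np.float32(0.35574776), np.float32(3.011453), 0.9041272797832585) from s10 (np.float32(0.17052788), np.float32(1.7702812), 0.9483033728714712)
(322, 313, 346, 328) s2.png (np.float32(-0.020359585), np.float32(-0.0033569336), 0.9914096540105235) from s10 (np.float32(-0.09357998), np.float32(-1.2499129), 0.9063127948451367)
(322, 313, 346, 328) s10.png (np.float32(0.16320366), np.floa
[... 873 characters left out ...]
), 0.9466331292853566) from s10 (np.float32(0.0), np.float32(0.0), 1.0000000204910775)
(300, 300, 352, 334) s12.png (np.float32(0.47230312), np.float32(1.8131148), 0.8228834903654251) from s10 (np.float32(0.22844587), np.float32(1.0093253), 0.9238051651984714)
(300, 300, 352, 334) s13.png (np.float32(0.49521312), np.float32(1.9416809), 0.8187768792878166) from s10 (np.float32(0.28841293), np.float32(1.0305568), 0.9208526532882977)
(300, 300, 352, 334) s14.png (np.float32(0.49004692), np.float32(1.9206892), 0.8200243633361636) from s10 (np.float32(0.26393345), np.float32(1.0470145), 0.9210862736748419)
[ 0.555  -0.1046  0.3236] [ 0.5894 -0.0356  0.2776] 0.07709692194088962 -116.47987787081483
```

The final wrist view shows the grip free at (402,291), with the crank at about −116° (about 517° turned from the start). The block is central and against the stop, and the bystanders look unmoved. I'm handing in.

```bash
python3 - <<'E'
from rig import arm
print(arm.close_job())
E
```

```text
the job is handed in; nothing more can be done
None
```

The job is handed in: the block is home against the stop, the joint is clamped by about a quarter turn past contact, and the crank is released.

- **Block:** I pushed it with two open fingertips until the TCP stopped advancing at 12 N. The pictures show its far end flush on the stop, square and on the press's centreline.
- **Crank:** I turned it about 517° clockwise. The turning force had risen by 4.6 N over the free-turning level, which is the quarter turn asked for.
- **Contact point:** This is the least certain part. The force readings put contact at about 430° (424–441°). The platen's descent in the side pictures gave 406–437° and could not settle it more finely. That makes the overtravel about 87° by force, and somewhere between 76° and 111° across both methods.
- **Last checks:** After I let go, the platen did not move and the wrist force was about zero. The robot touched nothing, and no bystander appeared to have moved in the last views. The clock stood at about 24.5 s of the 72 s allowed.

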